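# Pack the hinge-fitting kit into its shadow-foam tray

## Robot

A 6-joint arm with a two-finger parallel gripper is mounted at the origin on a cart in front of the work surface, level with it; the furniture and walls round the work are solid. World frame = base frame: x ahead of the robot, y to its left, z up, the work surface at z = 0. Lengths are in m, angles in rad, forces in N, time in s.
With the tool pointing down it reaches from about 0.4 to 0.825 m from the base axis. Payload 7 kg.
Tool frame: the origin (TCP) lies on the centre line of the jaws, within the pads' length; the fingertips stand 19 mm ahead of it and the grasp point (between the pads) is the TCP; z points along the fingers, y is the line along which they close (so a half turn about z gives the same grasp; the last joint's range is limited). The gripper opens to 88 mm and grips with 3 to 60 N. Pads are 19 mm wide; open, the fingers measure 130 mm over their backs; the gripper's body (78 mm by 193 mm) begins 47 mm behind the grasp point.
Start: joints at [-0.956, 0.359, 0.012, 0, -1.224, -0.288], TCP at [0.217, -0.639, 0.215] pointing down, gripper open.
Joint ranges: [-3.07, 3.07], [-1.43, 2.12], [-1.02, 1.25], [-3.03, 1.67], [-3.05, -0], [-3.03, 3.03]. Speed limits (rad/s): [2.39, 2.39, 3.01, 3.14, 3.14, 3.14].

## Interface

Orientations are given as [roll, pitch, yaw] about the fixed x, y, z axes, in that order (R = Rz(yaw) Ry(pitch) Rx(roll)).
In Python, from station import arm, imaging, models gives the robot as it stands.
- The arm moves only by the tool play_rows, never from a script. Its arguments are lists of equal length, an entry for each row: "travel": the shift along the tool's x, y, z in units of 25 mm (1.0 is 25 mm), a list of three; "twist": the turn about the tool's z in units of 0.15 rad (1.0 is 0.15 rad). A call has 1 to 8 rows; each row shifts and turns the commanded pose from where the row before left it, along the tool's axes as they then stand; what a row does not reach is not made up. A row lasts 1/8 s, in which the tool goes at most 62.5 mm and 10.7 degrees, less where a joint would pass 70% of its speed; a pose out of reach is approached as far as the arm can. A call with a number of a shift or a turn outside -1 to 1 is refused whole. A call with a gripper value outside its range is refused whole. "fingers" is the opening, from 0 (shut) to 1 (fully open), set as the call begins (left out, the last holds). The fingers move at their own pace and stop on an object; "newtons" is the grip in N (left out, the last holds). Time passes only in rows, so rows that do not move let the fingers close. It gives the time, the measured TCP pose, the force, the opening and the grip force at its end, in the units of the state.
- arm.get_state(): the state, without advancing time (a new reading comes with each control period).
- imaging.grab_frame(name): name is "side" or "top"; returns a dict with "pixels" (384x512x3 uint8, red, green, blue), "fx", "fy", "cx", "cy" (pixels), "distortion" ([k1, k2, p1, p2, k3] as OpenCV has them; the pictures are not rectified), "R" (3x3) and "t" (3): a world point X has camera coordinates R X + t. Camera axes: x right, y down, z forward; pixel columns grow to the right and rows downward; lengths in m; the calibration is good to about 2 mm. A picture is of the moment at which its call begins. There is no depth.
- arm.job_done(): hands the job in; it is judged then, once.
Trained networks look in the newest picture that a camera, given by its name, has taken for a name from the list of things; names that differ only in an ending like _2 or _b are one class to them, and where a whole thing is asked for, a point or a joint stands for the part that bears it (a point fixed in the world has none). Each returns a list of dicts, best first, with "confidence" (0 to 1); they miss things now and then, are a little off and sometimes report something else, mostly with a low value. They report only what shows in the picture. A call takes as long as a camera call. They do not tell look-alikes from the thing itself.
- models.boxes_of(name, camera): "extent" ([centre column, centre row, width, height] in pixels, round what is visible of it).
- models.silhouettes(name, camera): "pixels" (384x512 bool, what is visible of it) and "extent" ([centre column, centre row, width, height] in pixels, round what is visible of it).
The state is a dict: "t": time; "q": joint angles; "qd": joint speeds; "joint_efforts": joint torques, N m; "eef_pos": TCP position; "ee_rot": TCP orientation; "force": force on the tool from outside, world axes, zero at the start; "moment": the same for the moment, N m; "width": finger opening in m; "gripper_force": force on a finger pad.
Only numpy, scipy, OpenCV 4.12 (cv2) and the standard library are available. Lean on these libraries where they do the work, as an engineer would, in place of code of your own. Each camera call takes 0.05 s, during which the arm holds its last target. There are 200 camera calls.

## Task

Put the hinge-fitting kit back into its foam tray: the yellow-handled wide chisel, the lime-green screwdriver, the lime-green folding hex-key set and the dark red carpenter's pencil, each laid flat and fully down in the cut-out of its own shape, with handles toward the near end of the tray (the wide part of the cut-out). The narrow red-handled chisel and the grey screwdriver belong to another bench: leave them lying where they are.

Things in the scene. Friction and masses are not known exactly. Their poses are not given: they have to be found in the camera images.
- chisel_18: Wide bevel-edge chisel with a yellow handle, lying on the bench; 240 mm long, handle 28 mm wide and 25 mm high, blade 18 mm wide lying about 8 mm above the surface. Origin: underside, middle of the length and width; +y toward the handle's butt, z up. The handle spans y = 7 to 117 mm; grip it across x at about y = 40 mm. Belongs in chisel_insert.
- screwdriver_x: Screwdriver with a lime-green handle, lying on the bench; 209 mm long, handle 28 mm wide and 29 mm high, thin shaft. Origin: underside, middle of the length and width; +y toward the handle's end, z up. The handle spans y = 22 to 102 mm; grip it across x at about y = 40 mm. Belongs in driver_insert.
- hex_keys: Folding hex-key set in a lime-green holder, a closed bar 96 mm long, 36 mm wide and 30 mm high. Origin: centre of its underside; y along its length, z up. Grip it across x at its middle; it may lie either way round. Belongs in hexkey_insert.
- carpenter_pencil: Flat dark red carpenter's pencil, 171 mm long, 15 mm wide and 9 mm high. Origin: underside, middle of the length and width; +y toward the blunt end (the sharpened point is at -y), z up. Grip it across x at about y = 12 mm. Belongs in pencil_insert.
- chisel_10: Narrow chisel with a red handle, 240 mm long, handle 28 mm wide: a look-alike that is not part of the kit; it is to stay where it lies. Origin: underside, middle of the length; +y toward the handle.
- screwdriver_s: Screwdriver with a dark grey handle, 209 mm long, handle 28 mm wide: a look-alike that is not part of the kit; it is to stay where it lies. Origin: underside, middle of the length; +y toward the handle.
- chisel_insert: Foam insert for the wide chisel, one of four fixed side by side in the grey tray, each 70x276 mm: dark foam cut 12 mm deep to a blue floor. Origin: on that floor, 8 mm above the bench, mid-width, amid the 36 mm finger groove that crosses all four; z up, +y to the near (handle) end, 98 mm off. Cut-out 44 mm wide at y -41..85, 26 mm at -168..-41. Home: chisel's origin at y = -40 mm, same +y.
- driver_insert: Foam insert for the screwdriver: size, foam, finger groove (as deep as the cut-out, from side to side), origin and axes as chisel_insert. Cut-out 44 mm wide at y = -26 to 70 mm for the handle, 22 mm wide at y = -151 to -26 mm for the shaft. The screwdriver is home with its origin at x = 0, y = -40 mm, z = 0 and its +y along the insert's +y. The four inserts lie in any order.
- hexkey_insert: Foam insert for the hex-key set: size, foam, finger groove, origin and axes as chisel_insert. Cut-out: a plain rectangle 52 mm wide at y = -56 to 56 mm. The set is home with its origin at x = 0, y = 0, z = 0 and its length along y, either way round.
- pencil_insert: Foam insert for the pencil: size, foam, finger groove, origin and axes as chisel_insert. Cut-out: a plain slot 31 mm wide at y = -106 to 81 mm. The pencil is home with its origin at x = 0, y = -12 mm, z = 0 and its length along y, point either way. The lowest fingertip room beside it is the finger groove, at y = -18 to 18 mm.
Not all that is in view belongs to the job. What is shaped like the hex_keys but orange is not meant.

How it is judged:
At the end, for the whole second after the job is handed in: Each kit tool lies flat and at rest on the floor of its own cut-out (underside within 5 mm of it), within 14 mm across and 15 mm along (pencil 35) of its home and 0.25 rad of the insert's length; the red chisel and the grey screwdriver are within 20 mm of where they started (x of chisel_18 in the frame of chisel_insert between -0.014 and 0.014 m and y of chisel_18 in the frame of chisel_insert between -0.055 and -0.025 m and z of chisel_18 in the frame of chisel_insert between -0.004 and 0.005 m and angle between the y axis of chisel_18 and the y axis of chisel_insert, either way round below 0.25 rad and angle between each of chisel_18, screwdriver_x, hex_keys, carpenter_pencil's own z axis and vertical below 0.08 rad and linear speed of each of chisel_18, screwdriver_x, hex_keys, carpenter_pencil below 0.02 m/s and x of screwdriver_x in the frame of driver_insert between -0.014 and 0.014 m and y of screwdriver_x in the frame of driver_insert between -0.055 and -0.025 m and z of screwdriver_x in the frame of driver_insert between -0.004 and 0.005 m and angle between the y axis of screwdriver_x and the y axis of driver_insert, either way round below 0.25 rad and x of hex_keys in the frame of hexkey_insert between -0.014 and 0.014 m and y of hex_keys in the frame of hexkey_insert between -0.015 and 0.015 m and z of hex_keys in the frame of hexkey_insert between -0.004 and 0.005 m and angle between the y axis of hex_keys and the y axis of hexkey_insert, either way round below 0.25 rad and x of carpenter_pencil in the frame of pencil_insert between -0.014 and 0.014 m and y of carpenter_pencil in the frame of pencil_insert between -0.047 and 0.023 m and z of carpenter_pencil in the frame of pencil_insert between -0.004 and 0.005 m and angle between the y axis of carpenter_pencil and the y axis of pencil_insert, either way round below 0.25 rad and distance of each of chisel_10, screwdriver_s from where it was at the start of the episode below 0.02 m); the robot touches nothing.
It fails at once if a look-alike (red chisel or grey screwdriver) is moved more than 20 mm (distance of any of chisel_10, screwdriver_s from where it was at the start of the episode above 0.02 m).
It also fails if it takes over 102 s, if anything falls off the work surface, if the arm or the gripper's body presses on something with over 40 N, if the wrist force passes 120 N, or if a joint passes its speed limit or range.

## Working session

There is one attempt and no reset: what is moved stays moved. The work goes in short steps, Python scripts to look and compute and a tool call to move; the robot and the scene stay as the last step left them, time stands still between calls to the robot, and variables do not carry over. Pictures are saved under pics/ and viewed, at most 14 in all, crops included, and the job is handed in when it is done.

Besides the shell and the picture viewer there is one more tool, called after "Call:" as a command line: name --pt "numbers of a row" for each row, then --argument value for the rest. play_rows: Moves the arm, as the interface text tells. Shifts and turns lie within -1 to 1; 1 stands for 25 mm of shift or 0.15 rad of turn. Its arguments: {"type":"object","properties":{"travel":{"type":"array","items":{"type":"array","items":{"type":"number"}}},"twist":{"type":"array","items":{"type":"number"}},"fingers":{"type":"number"},"newtons":{"type":"number"}},"required":["travel","twist"]}

```bash
ls; mkdir -p pics
python3 - <<'E'
from station import arm, imaging, models
import cv2
s=arm.get_state(); print(s['t'],s['eef_pos'],s['ee_rot'],s['width'])
for n in('top','side'):
    f=imaging.grab_frame(n); cv2.imwrite(f'pics/{n}0.png',cv2.resize(f['pixels'][:,:,::-1],(800,600),interpolation=cv2.INTER_CUBIC))
    print(n,f['fx'],f['fy'],f['cx'],f['cy'],f['distortion'],f['R'],f['t'])
E
```

```text
pics
0.0 [ 0.21649603 -0.63882773  0.21361588] [ 3.13995635e+00 -1.80527735e-04 -2.81490102e+00] 0.08755350541801532
top 487.5536911446429 487.5536911446429 252.6772711021259 189.65432117111501 [-0.04310437  0.          0.          0.          0.        ] [[ 0.01814192 -0.9998335  -0.00196048]
 [-0.99864061 -0.01802437 -0.04890859]
 [ 0.04886511  0.00284511 -0.99880133]] [-0.11073194  0.5046606   1.70134633]
side 363.742232122705 363.742232122705 253.51560538230206 195.51632943752875 [-0.05747326  0.          0.          0.          0.        ] [[-0.8529859  -0.52190514  0.00548435]
 [-0.19764862  0.31327006 -0.92886861]
 [ 0.48306321 -0.7933958  -0.37036878]] [0.38333077 0.18806463 1.07347396]
```

View pics/top0.png

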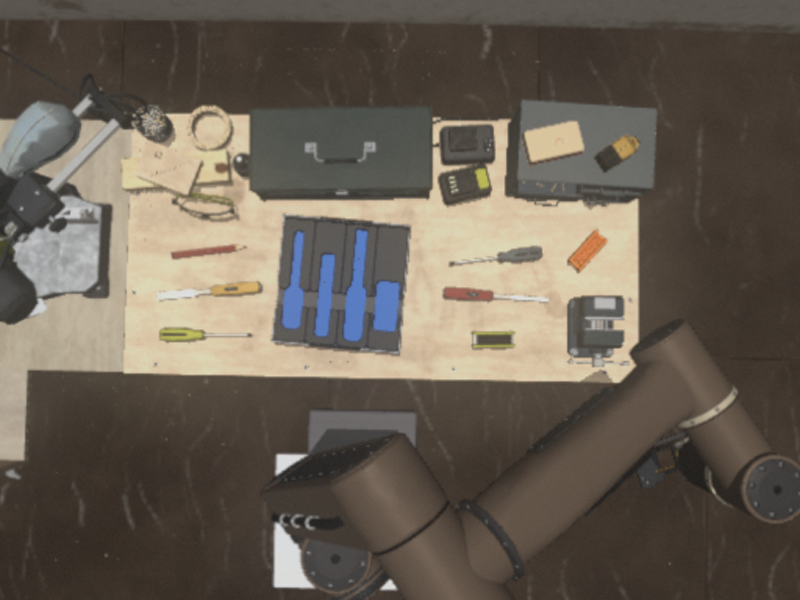

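View pics/side0.png

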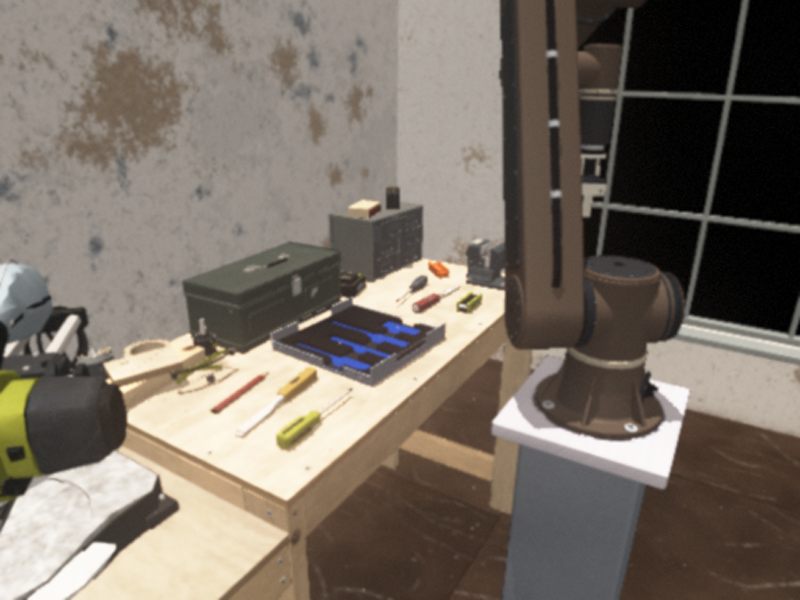

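The top view shows these (800x600 px):
- **Left of the tray:** pencil (208,251), yellow chisel (210,291) and lime screwdriver (205,335).
- **Tray:** (342,285).
- **Right of the tray:** grey screwdriver (497,257), red chisel (495,296), lime hex set (492,340) and orange hex set (587,251).

By colour, the kit is the yellow chisel, lime screwdriver, lime hex set and dark red pencil. I'll measure these and confirm them in one enlarged crop.

```bash
cat > h.py <<'E'
from station import arm, imaging, models
import numpy as np, cv2
def K(f): return np.array([[f['fx'],0,f['cx']],[0,f['fy'],f['cy']],[0,0,1]])
def ray(f,uv):
    p=cv2.undistortPoints(np.array(uv,float).reshape(-1,1,2),K(f),np.array(f['distortion']))[:,0]
    d=np.c_[p,np.ones(len(p))]@f['R']; return -f['R'].T@f['t'],d
def onplane(f,uv,z):
    c,d=ray(f,uv); return c+d*((z-c[2])/d[:,2])[:,None]
def tri(fa,ua,fb,ub):
    ca,a=ray(fa,[ua]);cb,b=ray(fb,[ub]);a,b=a[0],b[0]
    s=np.linalg.lstsq(np.c_[a,-b],cb-ca,rcond=None)[0]
    pa,pb=ca+a*s[0],cb+b*s[1]; return (pa+pb)/2,np.linalg.norm(pa-pb)
def rect(f,mask,z):
    v,u=np.nonzero(mask); P=onplane(f,np.c_[u,v],z)[:,:2]
    (c,wh,_)=cv2.minAreaRect((P*1000).astype(np.float32)); 
    m=P.mean(0); w,V=np.linalg.eigh(np.cov((P-m).T)); a=V[:,1]
    return np.array(c)/1000,m,np.array(wh),np.arctan2(a[1],a[0])
E
python3 - <<'E'
from h import *
F={n:imaging.grab_frame(n) for n in('top','side')}
im=F['top']['pixels'][:,:,::-1]
a=cv2.resize(im[132:236,76:272],(800,424),interpolation=cv2.INTER_CUBIC);b=cv2.resize(im[140:232,270:420],(287,176),interpolation=cv2.INTER_CUBIC)
m=np.zeros((600,800,3),np.uint8);m[:424]=a;m[424:,:287]=b;cv2.imwrite('pics/crop.png',m)
H=dict(chisel_18=.0125,screwdriver_x=.0145,hex_keys=.03,carpenter_pencil=.009,chisel_10=.0125,screwdriver_s=.0145,chisel_insert=.008,driver_insert=.008,hexkey_insert=.008,pencil_insert=.008)
np.set_printoptions(precision=4,suppress=True)
for n,z in H.items():
    for c in F:
        for r in models.silhouettes(n,c)[:4]:
            C,mm,wh,an=rect(F[c],r['pixels'],z)
            print(n,c,round(r['confidence'],2),np.array(r['extent']),C,mm,wh,round(an,3))
E
```

```text
chisel_18 top 0.86 [315.6 189.3  71.5   6.4] [ 0.5145 -0.326 ] [ 0.5141 -0.3019] [236.7073  26.2009] 1.519
chisel_18 top 0.57 [134.7 186.   62.9  11.8] [0.5116 0.319 ] [0.513  0.3131] [ 19.2639 224.8392] 1.685
chisel_18 side 0.69 [177.6 254.6  52.8  45.9] [0.5103 0.3122] [0.5143 0.3054] [ 44.359  257.0596] 1.733
chisel_18 side 0.54 [273.4 194.4  19.8  13.1] [ 0.5216 -0.2629] [ 0.5198 -0.2608] [ 54.7947 158.1295] 1.683
screwdriver_x top 0.86 [130.5 215.7  60.8  16.4] [0.4131 0.328 ] [0.4133 0.3607] [ 35.1395 198.0406] 1.606
screwdriver_x top 0.65 [316.7 164.2  51.8  10.5] [ 0.6016 -0.33  ] [ 0.6064 -0.3739] [ 30.5991 199.5282] 1.707
screwdriver_x top 0.57 [316.2 187.8  67.5   7.4] [ 0.5166 -0.3239] [ 0.5147 -0.2918] [232.3861  25.1145] 1.518
screwdriver_x side 0.69 [202.9 267.4  50.2  37. ] [0.4233 0.3292] [0.4153 0.3656] [ 50.8676 212.3155] 1.629
screwdriver_x side 0.5 [267.3 183.9   8.8  11.9] [ 0.6114 -0.3854] [ 0.6102 -0.3794] [ 42.8375 145.0409] 1.856
hex_keys top 0.78 [315.1 214.3  31.6  15.2] [ 0.4146 -0.3214] [ 0.415  -0.3203] [34.6729 93.9972] 1.608
hex_keys top 0.5 [374.8 15
[... 1652 characters left out ...]
.1267] [0.5413 0.127 ] [ 72.2652 277.777 ] 3.073
driver_insert side 0.89 [209.8 226.7  63.6  26.4] [0.5622 0.1158] [0.5546 0.1092] [ 91.3896 267.6343] 3.015
hexkey_insert top 0.75 [248.  184.5  29.2  78. ] [ 0.5257 -0.0847] [ 0.525  -0.0838] [ 73.0334 274.4694] 3.06
hexkey_insert top 0.75 [132.6 162.2  45.7   7.8] [0.6037 0.3282] [0.6033 0.3301] [ 15.4972 158.0593] 1.704
hexkey_insert side 0.68 [248.1 207.3  59.5  21.2] [ 0.5528 -0.1021] [ 0.5447 -0.1055] [ 91.0347 250.29  ] 3.057
pencil_insert top 0.86 [209.2 179.8  24.5  77.7] [0.5371 0.0567] [0.5368 0.0567] [ 71.1176 278.0999] 3.069
pencil_insert side 0.56 [225.3 219.4  68.8  24.6] [0.5522 0.0424] [0.5523 0.0384] [ 91.2683 289.4443] 3.049
```

View pics/crop.png

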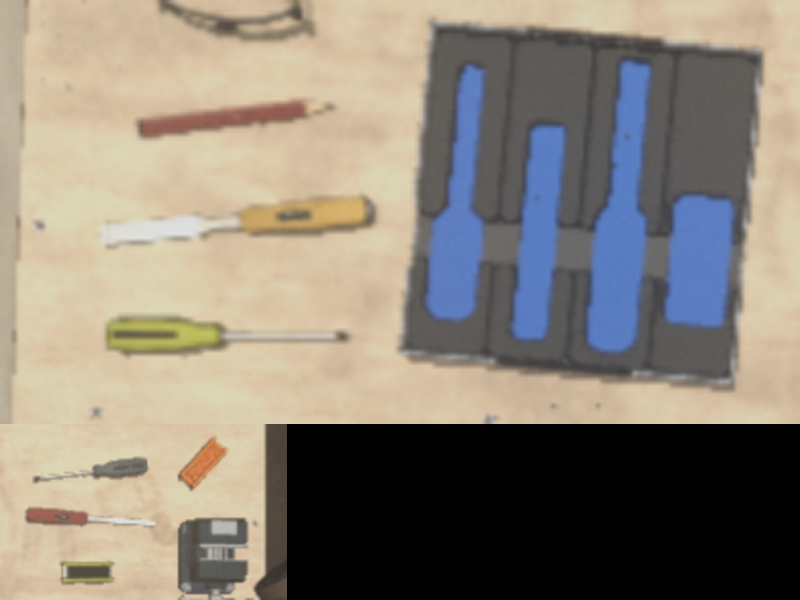

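The crop confirms the kit by colour:
- **Kit:** yellow chisel, lime screwdriver (handle pointing left), dark red pencil (point to the right) and lime hex bar. The grey, red and orange ones are the others.
- **Inserts, left to right:** driver (455,190), pencil (540,230), chisel (618,200), hexkey (702,260).

Next I'll refine the poses with colour masks and triangulate the heights.

Run:
```python
from h import *
np.set_printoptions(precision=4,suppress=True)
F={n:imaging.grab_frame(n) for n in('top','side')}
S=dict(yellow=((15,110,120),(25,255,255),.0125),lime=((26,110,80),(38,255,255),.0145),red=((0,90,60),(7,255,200),.0045),redb=((172,90,60),(180,255,200),.0045),blue=((105,100,90),(125,255,255),.008))
cen={}
for k,(lo,hi,z) in S.items():
    for c in F:
        hsv=cv2.cvtColor(F[c]['pixels'],cv2.COLOR_RGB2HSV)
        m=cv2.inRange(hsv,lo,hi); m=cv2.morphologyEx(m,cv2.MORPH_CLOSE,np.ones((3,3)))
        n,lab,st,ce=cv2.connectedComponentsWithStats(m)
        for i in range(1,n):
            if st[i,4]<25 or st[i,4]>1500: continue
            C,mm,wh,an=rect(F[c],lab==i,z)
            print(k,c,ce[i],st[i,4],C,mm,wh,round(an,3))
```

```text
yellow top [400.2     93.3812] 160 [ 0.8614 -0.6236] [ 0.8598 -0.6215] [42.5535 53.6911] 2.098
yellow top [150.7089 184.4114] 158 [0.519  0.2605] [0.5186 0.2581] [ 21.8143 100.0073] 1.68
yellow side [190.9137 245.2081] 197 [0.5206 0.2521] [0.5205 0.2534] [ 37.1967 122.4725] 1.774
yellow side [189.9764 278.2756] 127 [0.4068 0.3797] [0.407  0.3902] [98.5169 25.0868] 1.596
lime top [308.1852 113.7407] 81 [ 0.7793 -0.2933] [ 0.7792 -0.2933] [43.3588 22.4239] -2.882
lime top [115.0542 213.8795] 166 [0.4121 0.3774] [0.4125 0.3807] [21.0848 92.2612] 1.587
lime top [315.5 221. ] 26 [ 0.4006 -0.3235] [ 0.4006 -0.3235] [ 0.0031 87.6372] 1.588
lime side [300.4694 191.3673] 49 [ 0.4292 -0.3433] [ 0.4262 -0.3452] [38.2326 82.7357] 1.807
lime side [  9.4893 271.2522] 1122 [0.8721 0.6161] [0.8535 0.6348] [ 64.4867 425.9633] 2.705
lime side [189.4885 272.4483] 174 [0.4252 0.3697] [0.424  0.3722] [27.357  98.6099] 1.573
red top [130.1101 160.7064] 109 [0.6021 0.3363] [0.6021 0.3357] [ 10.225  137.0844] 1.707
red top [298.7534 187.8973] 146 [ 0.5165 -0.2667] [ 0.5161 -0.2642] [103.3186  20.0824] 1.511
red side [272.9863 193.0274] 73 [ 0.5292 -0.2887] [ 0.528  -0.2883] [117.3262  40.0359] 1.642
red side [151.913  251.6196] 92 [0.6048 0.3324] [0.6044 0.336 ] [ 11.9523 138.0997] 1.706
blue top [227.7028 186.5498] 673 [ 0.5326 -0.0138] [ 0.5163 -0.0133] [ 43.2455 249.5638] 3.072
blue top [187.982  184.3667] 499 [0.5424 0.1307] [0.5215 0.127 ] [215.9292  42.3802] 3.073
blue top [207.5273 188.6205] 440 [0.5082 0.0576] [0.5076 0.0577] [ 30.7007 182.7893] 3.069
blue top [246.8102 195.5408] 453 [ 0.4857 -0.0811] [ 0.4857 -0.0813] [ 51.4381 110.6514] 3.079
blue side [250.0623 213.3774] 257 [ 0.5101 -0.0536] [ 0.4965 -0.0525] [118.9863 155.5448] 1.609
blue side [229.8871 221.9839] 124 [0.5233 0.0525] [0.5186 0.048 ] [ 30.9805 163.5938] 3.048
blue side [219.5541 230.4013] 157 [0.5465 0.123 ] [0.511  0.1196] [ 43.4895 196.9819] 3.081
```

Insert origins and tool poses agree with the given sizes, with insert spacing at 70 mm. I'll add a height check and a move planner.

```bash
cat > plan.py <<'E'
import sys
from h import *
# plan.py x y z yaw [n]: rows from measured pose to target, rounded with carry
def plan(x,y,z,yaw,n=0,start=None):
    s=arm.get_state(); p=np.array(s['eef_pos']); w=s['ee_rot'][2]
    dy=(yaw-w+np.pi)%(2*np.pi)-np.pi if abs(yaw-w)>3.6 else yaw-w
    d=np.array([x,y,z])-p
    n=int(n) or int(max(np.ceil(np.abs(d).max()/.0245),np.ceil(np.linalg.norm(d)/.0245) ,np.ceil(abs(dy)/.148),1))
    print('t',round(s['t'],2),'at',p.round(4),round(w,3),'w',round(s['width'],4),'gf',np.round(s['gripper_force'],1),'F',np.round(s['force'],1),'n',n)
    c=p.copy(); cw=w; T=[];W=[]
    for k in range(n):
        g=p+d*(k+1)/n-c
        t=np.array([np.cos(cw)*g[0]+np.sin(cw)*g[1],np.sin(cw)*g[0]-np.cos(cw)*g[1],-g[2]])/.025
        t=np.clip(t.round(2),-1,1); tw=np.clip(round(-((w+dy*(k+1)/n)-cw)/.15,2),-1,1)
        c=c+.025*np.array([np.cos(cw)*t[0]+np.sin(cw)*t[1],np.sin(cw)*t[0]-np.cos(cw)*t[1],-t[2]]); cw-=.15*tw
        T.append([float(v) for v in t]);W.append(float(tw))
    for i in range(0,n,8): print(T[i:i+8],W[i:i+8])
if __name__=='__main__': plan(*map(float,sys.argv[1:]))
E
python3 plan.py 0.415 -0.321 0.11 -1.542
python3 - <<'E'
from h import *
t,s=imaging.grab_frame('top'),imaging.grab_frame('side')
for n,a,b in(('yellow',(150.7,184.4),(190.9,245.2)),('lime',(115.05,213.9),(189.5,272.4)),('pencil',(130.1,160.7),(151.9,251.6)),('hex',(315.1,214.3),(299.2,192)),('pslot',(207.5,188.6),(229.9,222))):
    P,e=tri(t,a,s,b);print(n,P.round(4),round(e,4))
E
```

```text
t 1.3 at [ 0.2167 -0.6393  0.2146] -2.815 w 0.0875 gf 0.0 F [ 0.2 -0.   0.2] n 16
[[-0.73, 0.59, 0.26], [-0.77, 0.54, 0.26], [-0.81, 0.47, 0.26], [-0.84, 0.41, 0.27], [-0.87, 0.34, 0.26], [-0.9, 0.26, 0.26], [-0.92, 0.2, 0.26], [-0.93, 0.12, 0.26]] [-0.53, -0.53, -0.53, -0.53, -0.53, -0.53, -0.53, -0.53]
[[-0.94, 0.05, 0.26], [-0.93, -0.03, 0.26], [-0.94, -0.1, 0.27], [-0.92, -0.18, 0.26], [-0.9, -0.24, 0.26], [-0.88, -0.32, 0.26], [-0.86, -0.39, 0.26], [-0.82, -0.45, 0.26]] [-0.53, -0.53, -0.53, -0.53, -0.53, -0.53, -0.53, -0.54]
yellow [0.5181 0.2573 0.0148] 0.001
lime [0.4142 0.38   0.0219] 0.0044
pencil [0.603  0.3366 0.0045] 0.0025
hex [ 0.4229 -0.3216  0.0199] 0.0024
pslot [0.5087 0.058  0.0142] 0.0032
```

Heights agree with the text (chisel about 15 mm, pencil about 5 mm, slot floor about 10 mm). Moving to the hex set.

Call:
play_rows --pt "-0.73 0.59 0.26" --pt "-0.77 0.54 0.26" --pt "-0.81 0.47 0.26" --pt "-0.84 0.41 0.27" --pt "-0.87 0.34 0.26" --pt "-0.9 0.26 0.26" --pt "-0.92 0.2 0.26" --pt "-0.93 0.12 0.26" --twist '[-0.53, -0.53, -0.53, -0.53, -0.53, -0.53, -0.53, -0.53]' --fingers 0.75 --newtons 25

```text
t: 2.4
eef_pos: [0.3162, -0.4795, 0.1623]
ee_rot: [-3.141, -0.0, -2.176]
force: [0.9, 0.2, 0.2]
width: 0.0654
gripper_force: 0.0
```

Call:
play_rows --pt "-0.94 0.05 0.26" --pt "-0.93 -0.03 0.26" --pt "-0.94 -0.1 0.27" --pt "-0.92 -0.18 0.26" --pt "-0.9 -0.24 0.26" --pt "-0.88 -0.32 0.26" --pt "-0.86 -0.39 0.26" --pt "-0.82 -0.45 0.26" --twist '[-0.53, -0.53, -0.53, -0.53, -0.53, -0.53, -0.53, -0.54]'

```text
t: 3.4
eef_pos: [0.4154, -0.3203, 0.1101]
ee_rot: [-3.141, -0.0, -1.539]
force: [0.2, 0.2, -0.5]
width: 0.0661
gripper_force: 0.0
```

```bash
python3 plan.py 0.415 -0.321 0.022 -1.542
```

```text
t 3.4 at [ 0.4154 -0.3203  0.1101] -1.539 w 0.0661 gf 0.0 F [ 0.2  0.2 -0.5] n 4
[[0.01, 0.0, 0.88], [0.0, 0.01, 0.88], [0.01, 0.0, 0.88], [0.01, 0.01, 0.88]] [0.01, 0.0, 0.01, 0.0]
```

Call:
play_rows --pt "0.01 0 0.88" --pt "0 0.01 0.88" --pt "0.01 0 0.88" --pt "0.01 0.01 0.88" --twist '[0.01, 0, 0.01, 0]'

```text
t: 3.9
eef_pos: [0.4148, -0.3217, 0.0216]
ee_rot: [-3.141, -0.0, -1.544]
force: [0.2, -0.5, -0.1]
width: 0.0657
gripper_force: 0.0
```

Call:
play_rows --pt "0 0 0" --pt "0 0 0" --pt "0 0 0" --pt "0 0 0" --twist '[0, 0, 0, 0]' --fingers 0

```text
t: 4.4
eef_pos: [0.4149, -0.3218, 0.0228]
ee_rot: [-3.14, -0.0, -1.544]
force: [-0.1, -0.5, -0.0]
width: 0.0313
gripper_force: 0.0
```

Call:
play_rows --pt "0 0 -0.8" --pt "0 0 -0.8" --pt "0 0 -0.8" --twist '[0, 0, 0]'

```text
t: 4.78
eef_pos: [0.4145, -0.3217, 0.0831]
ee_rot: [-3.141, -0.0, -1.544]
force: [0.1, 0.6, 0.7]
width: 0.0025
gripper_force: 0.0
```

```bash
python3 plan.py 0.486 -0.0812 0.09 -0.07
```

```text
t 4.78 at [ 0.4145 -0.3217  0.0831] -1.544 w 0.0025 gf 0.0 F [0.1 0.6 0.7] n 11
[[-0.87, -0.28, -0.03], [-0.82, -0.4, -0.02], [-0.76, -0.5, -0.03], [-0.69, -0.6, -0.02], [-0.6, -0.69, -0.03], [-0.5, -0.76, -0.02], [-0.4, -0.82, -0.03], [-0.29, -0.87, -0.02]] [-0.89, -0.9, -0.89, -0.89, -0.9, -0.89, -0.89, -0.9]
[[-0.16, -0.89, -0.03], [-0.05, -0.91, -0.02], [0.08, -0.91, -0.03]] [-0.89, -0.89, -0.9]
```

The grip closed on nothing, so I need to look.

Run:
```python
from h import *
t,s=imaging.grab_frame('top'),imaging.grab_frame('side')
a=cv2.resize(t['pixels'][150:250,250:410,::-1],(800,500),interpolation=cv2.INTER_CUBIC);cv2.imwrite('pics/a.png',a)
for r in models.silhouettes('hex_keys','top'): print(r['confidence'],r['extent'],rect(t,r['pixels'],.03))
```

```text
0.81 [376.0, 157.9, 23.2, 22.9] (array([ 0.61732776, -0.52924896]), array([ 0.61723879, -0.5285329 ]), array([36.99909973, 87.6282196 ]), np.float64(2.451732250729029))
```

View pics/a.png

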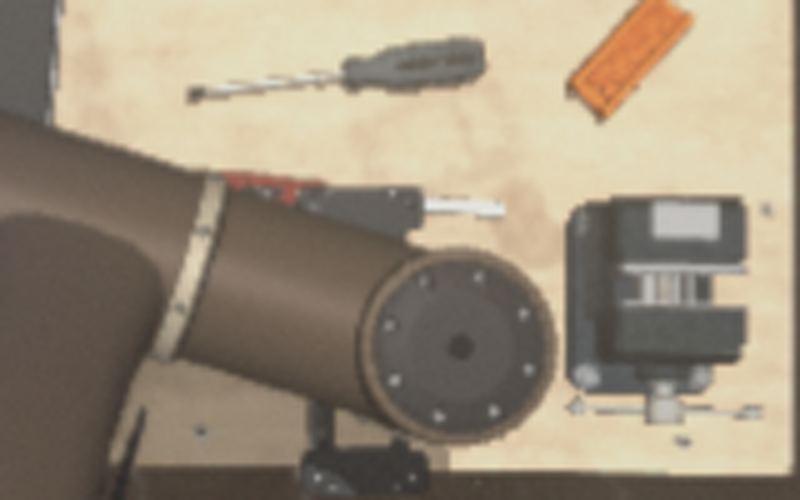

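The arm hides the hex set from above, though the red chisel's blade and handle show at unchanged places. Checking the side view.

Run:
```python
from h import *
s=imaging.grab_frame('side')
a=cv2.resize(s['pixels'][140:230,240:360,::-1],(800,600),interpolation=cv2.INTER_CUBIC);cv2.imwrite('pics/b.png',a)
for r in models.silhouettes('hex_keys','side'): print(r['confidence'],r['extent'])
```

```text
0.51 [299.5, 192.3, 18.0, 13.6]
0.51 [281.8, 171.6, 15.2, 10.8]
```

View pics/b.png

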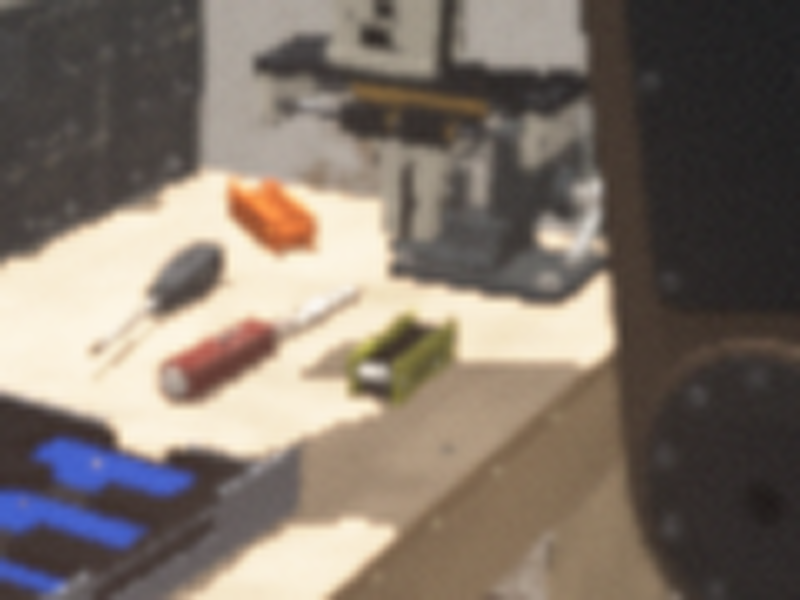

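Run:
```python
from h import *
s=imaging.grab_frame('side'); t=imaging.grab_frame('top')
p=np.array(arm.get_state()['eef_pos']);print(p)
rv=cv2.Rodrigues(s['R'])[0]
for q in(p,p-[0,0,.019],p+[0,0,.047],[.4145,-.3217,.03],[.4145,-.3217,0]):
    u=cv2.projectPoints(np.array([q],float),rv,s['t'],K(s),np.array(s['distortion']))[0].ravel();print(q,u,(u-[240,140])*6.667)
```

```text
[ 0.41395053 -0.32147381  0.08144853]
[ 0.41395053 -0.32147381  0.08144853] [301.64074355 178.51408492] [410.95883724 256.77340415]
[ 0.41395053 -0.32147381  0.06244853] [301.39381405 182.85230188] [409.31255829 285.69629662]
[ 0.41395053 -0.32147381  0.12844853] [302.25795692 167.61015583] [415.07379876 184.07690889]
[0.4145, -0.3217, 0.03] [300.87787936 190.12823668] [405.87282172 334.20495392]
[0.4145, -0.3217, 0] [300.49588681 196.79034589] [403.32607735 378.62123606]
```

Run:
```python
from h import *
s=imaging.grab_frame('side'); t=imaging.grab_frame('top')
st=arm.get_state();print(st['q'],st['eef_pos'])
p=np.array(st['eef_pos'])
rv=cv2.Rodrigues(t['R'])[0]
for z in(.128,.16,.2,.25):
    for dx in(-.0965,0,.0965):
        u=cv2.projectPoints(np.array([[p[0]+dx,p[1],z]]),rv,t['t'],K(t),np.array(t['distortion']))[0].ravel();print(z,dx,u,(u-[250,150])*5)
# triangulate finger tip guess: side ray at raw (302,176) over the vertical line through reported xy
for uv in((302,176),(301,176)):
    c,d=ray(s,[uv]);d=d[0]
    for z in(.06,.075,.09,.1):print(uv,z,(c+d*(z-c[2])/d[2]).round(3))
a=cv2.resize(s['pixels'][120:210,260:350,::-1],(600,600),interpolation=cv2.INTER_CUBIC);cv2.imwrite('pics/c.png',a)
```

```text
[-2.85720578e-01  2.43051113e-01 -4.92990096e-01 -7.81319024e-05
 -8.35999806e-01  3.12258110e-01] [ 0.41404611 -0.32151023  0.08142397]
0.128 -0.0965 [318.96943824 247.00865054] [344.84719119 485.04325269]
0.128 0 [319.33835052 217.3945441 ] [346.6917526 336.9727205]
0.128 0.0965 [319.68416705 187.92933407] [348.42083523 189.64667033]
0.16 -0.0965 [320.30819649 247.69424709] [351.54098246 488.47123544]
0.16 0 [320.68149628 217.47323308] [353.4074814  337.36616542]
0.16 0.0965 [321.03031941 187.40719197] [355.15159706 187.03595987]
0.2 -0.0965 [322.06073855 248.59171855] [360.30369273 492.95859276]
0.2 0 [322.43960737 217.57620917] [362.19803687 337.88104586]
0.2 0.0965 [322.79211019 186.72380517] [363.96055094 183.61902586]
0.25 -0.0965 [324.38522219 249.78202797] [371.92611093 498.91013986]
0.25 0 [324.7711747  217.71273194] [373.85587352 338.56365972]
0.25 0.0965 [325.12810873 185.81763813] [375.64054363 179.08819065]
(302, 176) 0.06 [ 0.452 -0.411  0.06 ]
(302, 176) 0.075 [ 0.434 -0.37   0.075]
(302, 176) 0.09 [ 0.416 -0.329  0.09 ]
(302, 176) 0.1 [ 0.404 -0.301  0.1  ]
(301, 176) 0.06 [ 0.455 -0.409  0.06 ]
(301, 176) 0.075 [ 0.437 -0.367  0.075]
(301, 176) 0.09 [ 0.42  -0.326  0.09 ]
(301, 176) 0.1 [ 0.408 -0.299  0.1  ]
```

View pics/c.png

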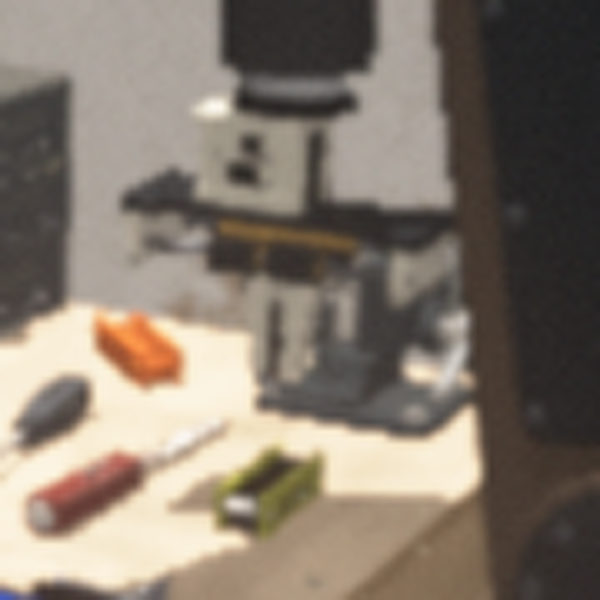

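The fingertips in the side view end at raw row ~178, where the reported pose predicts ~183. The real fingers are therefore about 20 mm higher than reported, and they closed just above the hex set. I'll go down again in small, force-checked steps.

Call:
play_rows --pt "0 0 0" --pt "0 0 0.8" --pt "0 0 0.8" --pt "0 0 0.8" --pt "0 0 0.2" --twist '[0, 0, 0, 0, 0]' --fingers 0.75

```text
t: 5.85
eef_pos: [0.4155, -0.3218, 0.0172]
ee_rot: [-3.141, -0.001, -1.543]
force: [2.1, 9.6, 18.7]
width: 0.045
gripper_force: 9.6
```

Call:
play_rows --pt "0 0 0.2" --pt "0 0 0.2" --twist '[0, 0]'

```text
t: 6.1
eef_pos: [0.4177, -0.3225, 0.0086]
ee_rot: [-3.136, -0.002, -1.543]
force: [1.1, -0.1, 1.1]
width: 0.0629
gripper_force: 1.1
```

Call:
play_rows --pt "0 0 0.1" --pt "0 0 0.1" --twist '[0, 0]'

```text
t: 6.35
eef_pos: [0.4141, -0.3216, 0.0018]
ee_rot: [3.141, 0.0, -1.544]
force: [0.8, -0.0, 0.9]
width: 0.0655
gripper_force: 0.4
```

Call:
play_rows --pt "0 0 0.1" --pt "0 0 0" --twist '[0, 0]'

```text
t: 6.6
eef_pos: [0.4138, -0.3216, -0.0009]
ee_rot: [3.14, 0.0, -1.545]
force: [2.3, -0.1, -0.8]
width: 0.0655
gripper_force: 0.0
```

Call:
play_rows --pt "0 0 0" --pt "0 0 0" --pt "0 0 0" --pt "0 0 0" --pt "0 0 0" --twist '[0, 0, 0, 0, 0]' --fingers 0

```text
t: 7.22
eef_pos: [0.4145, -0.3217, -0.0003]
ee_rot: [-3.141, -0.0, -1.544]
force: [-0.2, 0.7, 0.6]
width: 0.0297
gripper_force: 25.0
```

Call:
play_rows --pt "0 0 -0.6" --pt "0 0 -0.8" --pt "0 0 -0.9" --pt "0 0 -0.9" --twist '[0, 0, 0, 0]'

```text
t: 7.72
eef_pos: [0.4141, -0.3216, 0.081]
ee_rot: [3.141, 0.0, -1.544]
force: [0.8, 0.1, -3.1]
width: 0.0303
gripper_force: 25.0
```

```bash
python3 plan.py 0.486 -0.0812 0.08 -0.07
python3 - <<'E'
from h import *
s=imaging.grab_frame('side')
a=cv2.resize(s['pixels'][120:210,260:350,::-1],(600,600),interpolation=cv2.INTER_CUBIC);cv2.imwrite('pics/d.png',a)
rv=cv2.Rodrigues(s['R'])[0];p=arm.get_state()['eef_pos']
for q in(p,p-np.array([0,0,.019])):
    u=cv2.projectPoints(np.array([q],float),rv,s['t'],K(s),np.array(s['distortion']))[0].ravel();print((u-[260,120])*6.667)
E
```

```text
t 7.72 at [ 0.4141 -0.3216  0.081 ] -1.544 w 0.0303 gf 25.0 F [ 0.8  0.1 -3.1] n 11
[[-0.87, -0.28, 0.0], [-0.82, -0.4, 0.01], [-0.76, -0.51, 0.0], [-0.68, -0.6, 0.01], [-0.61, -0.68, -0.0], [-0.5, -0.76, 0.0], [-0.39, -0.83, 0.01], [-0.29, -0.86, 0.0]] [-0.89, -0.9, -0.89, -0.89, -0.9, -0.89, -0.9, -0.89]
[[-0.16, -0.9, 0.0], [-0.04, -0.91, 0.01], [0.08, -0.91, 0.0]] [-0.89, -0.9, -0.89]
[275.82991429 385.25658716]
[274.1934144  414.18957166]
```

View pics/d.png

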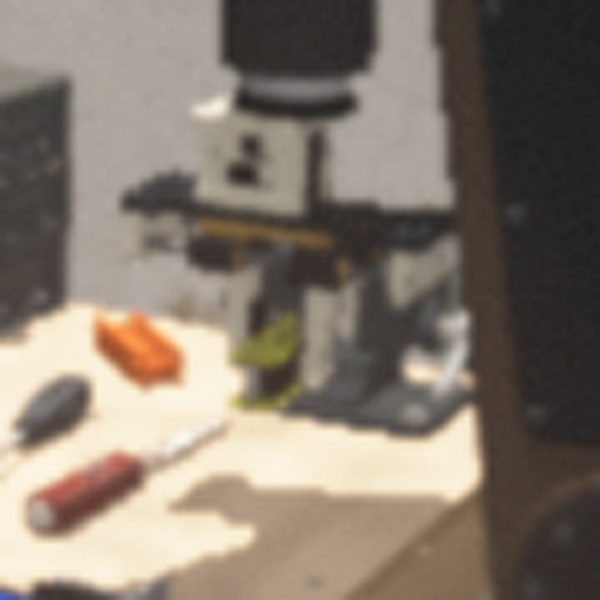

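The hex set is now held, but at a 30 mm opening with the lime plates above and below, so my earlier press tipped it onto its side. I'll set it down, back off and look at which way it lies.

Call:
play_rows --pt "0 0 0.8" --pt "0 0 0.8" --pt "0 0 0.8" --pt "0 0 0.6" --pt "0 0 0.2" --twist '[0, 0, 0, 0, 0]'

```text
t: 8.4
eef_pos: [0.4136, -0.3215, -0.0007]
ee_rot: [3.14, 0.0, -1.544]
force: [-9.1, 7.4, 33.8]
width: 0.03
gripper_force: 25.0
```

Call:
play_rows --pt "0 0 0" --pt "0 0 0" --pt "0 0 0" --pt "0 0 0" --pt "0 0 -0.4" --pt "0 0 -0.8" --pt "0 0 -0.9" --pt "0 0 -0.9" --twist '[0, 0, 0, 0, 0, 0, 0, 0]' --fingers 0.75

```text
t: 9.4
eef_pos: [0.4145, -0.3217, 0.076]
ee_rot: [-3.141, -0.0, -1.544]
force: [0.7, -0.5, -0.4]
width: 0.0657
gripper_force: 0.0
```

Call:
play_rows --pt "-1 0 -0.1" --pt "-1 0 -0.1" --pt "-1 0 0" --pt "-1 0 0" --pt "-1 0 0" --pt "-1 0 0" --pt "-1 0 0" --pt "-1 0 0" --twist '[0, 0, 0, 0, 0, 0, 0, 0]'

```text
t: 10.4
eef_pos: [0.4093, -0.1209, 0.0803]
ee_rot: [-3.141, 0.0, -1.544]
force: [0.5, 0.4, 0.3]
width: 0.0659
gripper_force: 0.0
```

Run:
```python
from h import *
np.set_printoptions(precision=4,suppress=True)
s=imaging.grab_frame('side');t=imaging.grab_frame('top')
for r in models.silhouettes('hex_keys','top')[:2]: print(r['confidence'],r['extent'],rect(t,r['pixels'],.036))
m=np.zeros((600,800,3),np.uint8)
m[:,:400]=cv2.resize(s['pixels'][178:208,288:308,::-1],(400,600),interpolation=cv2.INTER_NEAREST)
m[:400,400:]=cv2.resize(t['pixels'][194:234,295:335,::-1],(400,400),interpolation=cv2.INTER_NEAREST);cv2.imwrite('pics/e.png',m)
```

```text
0.69 [376.7, 161.6, 27.0, 25.3] (array([ 0.6164, -0.5287]), array([ 0.6176, -0.5289]), array([40.7041, 95.1792]), np.float64(2.425043478591704))
0.46 [313.9, 216.8, 30.5, 10.4] (array([ 0.412 , -0.3206]), array([ 0.4131, -0.3209]), array([30.3476, 94.1258]), np.float64(1.599428621330632))
```

View pics/e.png

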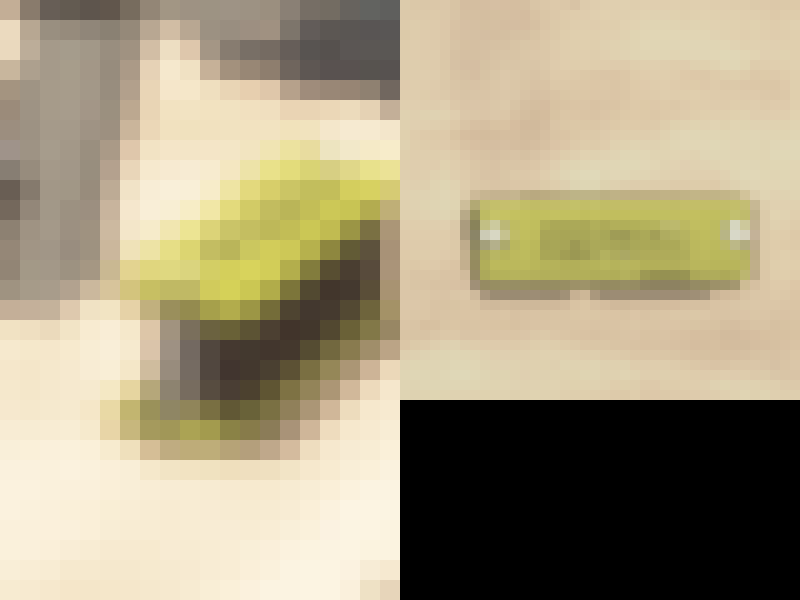

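The hex set is on its side at (0.413,-0.321), with the dark key face toward -x. I'll straddle it again and use the bench as a probe for the true fingertip height. Then I'll tip it back by pushing its top toward +x.

Call:
play_rows --pt "1 0 0" --pt "1 0 0" --pt "1 0 0" --pt "1 0 0" --pt "1 0 0" --pt "1 0 0" --pt "1 0 0" --pt "1 0 0" --twist '[0, 0, 0, 0, 0, 0, 0, 0]' --fingers 0.85

```text
t: 11.55
eef_pos: [0.4141, -0.3232, 0.0799]
ee_rot: [-3.142, -0.0, -1.545]
force: [-0.7, 0.5, -0.1]
width: 0.0748
gripper_force: 0.0
```

Call:
play_rows --pt "0 0 0.8" --pt "0 0 0.8" --pt "0 0 0.8" --pt "0 0 0.8" --pt "0 0 0.2" --pt "0 0 0" --twist '[0, 0, 0, 0, 0, 0]'

```text
t: 12.3
eef_pos: [0.4143, -0.3221, -0.0053]
ee_rot: [3.141, -0.0, -1.545]
force: [0.3, 0.5, 0.8]
width: 0.0744
gripper_force: 0.0
```

Call:
play_rows --pt "0 0 0.1" --pt "0 0 0" --twist '[0, 0]'

```text
t: 12.55
eef_pos: [0.4147, -0.3218, -0.0075]
ee_rot: [-3.141, -0.0, -1.544]
force: [-0.5, 0.1, -0.4]
width: 0.0741
gripper_force: 0.0
```

Call:
play_rows --pt "0 0 0.1" --pt "0 0 0" --twist '[0, 0]'

```text
t: 12.8
eef_pos: [0.4144, -0.3216, -0.0105]
ee_rot: [3.142, 0.0, -1.544]
force: [-0.1, 1.0, -0.2]
width: 0.0745
gripper_force: 0.0
```

Call:
play_rows --pt "0 0 0.1" --pt "0 0 0" --twist '[0, 0]'

```text
t: 13.05
eef_pos: [0.4147, -0.3217, -0.0118]
ee_rot: [-3.141, -0.0, -1.544]
force: [-3.0, 4.2, 15.5]
width: 0.0745
gripper_force: 7.8
```

Call:
play_rows --pt "0 0 0.1" --pt "0 0 0" --twist '[0, 0]'

```text
t: 13.3
eef_pos: [0.4147, -0.3218, -0.0119]
ee_rot: [-3.141, -0.001, -1.543]
force: [-9.3, 9.6, 45.5]
width: 0.0747
gripper_force: 22.4
```

Call:
play_rows --pt "0 0 0.1" --pt "0 0 0" --twist '[0, 0]'

```text
t: 13.55
eef_pos: [0.4148, -0.3218, -0.0121]
ee_rot: [-3.14, -0.002, -1.542]
force: [-15.8, 18.5, 74.3]
width: 0.0744
gripper_force: 37.2
```

The fingertips touch the bench at a reported z of -0.012, so tip height = reported z + 0.012. The reported TCP reads about 31 mm low. Now I'll tip the set toward +x.

Call:
play_rows --pt "0 0 -0.6" --pt "0 0 -0.7" --pt "0 0 0" --pt "0 0 0" --twist '[0, 0, 0, 0]' --fingers 0.68

```text
t: 14.05
eef_pos: [0.4142, -0.3215, 0.0141]
ee_rot: [3.141, 0.0, -1.544]
force: [-0.3, 0.6, 0.4]
width: 0.0597
gripper_force: 0.0
```

Call:
play_rows --pt "0 -0.4 0" --pt "0 -0.2 0" --pt "0 -0.2 -0.03" --pt "0 -0.2 -0.04" --pt "0 -0.2 -0.04" --pt "0 -0.1 -0.04" --pt "0 0 0" --twist '[0, 0, 0, 0, 0, 0, 0]'

```text
t: 14.92
eef_pos: [0.4472, -0.3208, 0.0184]
ee_rot: [-3.141, -0.0, -1.544]
force: [-1.6, -0.1, -0.1]
width: 0.0595
gripper_force: 0.2
```

Call:
play_rows --pt "0 0.1 -0.6" --pt "0 0.1 -0.8" --pt "0 0 -0.8" --pt "-1 0 0" --pt "-1 0 0" --pt "-1 0 0" --pt "-1 0 0" --pt "-1 0 0" --twist '[0, 0, 0, 0, 0, 0, 0, 0]'

```text
t: 15.92
eef_pos: [0.4389, -0.1953, 0.0745]
ee_rot: [-3.14, -0.0, -1.544]
force: [-0.2, -0.1, -0.2]
width: 0.0598
gripper_force: 0.0
```

Call:
play_rows --pt "-1 0 0" --pt "-1 0 0" --pt "-1 0 0" --twist '[0, 0, 0]'

```text
t: 16.3
eef_pos: [0.437, -0.1202, 0.0745]
ee_rot: [-3.14, 0.0, -1.544]
force: [-0.6, -0.8, 0.2]
width: 0.0598
gripper_force: 0.0
```

Run:
```python
from h import *
np.set_printoptions(precision=4,suppress=True)
s=imaging.grab_frame('side');t=imaging.grab_frame('top')
for r in models.silhouettes('hex_keys','top')[:2]: print(r['confidence'],r['extent'],rect(t,r['pixels'],.03))
for r in models.silhouettes('chisel_10','top')[:1]: print(r['confidence'],r['extent'],rect(t,r['pixels'],.0125))
o=cv2.resize(cv2.imread('pics/top0.png'),(512,384),interpolation=cv2.INTER_AREA)
m=np.zeros((600,800,3),np.uint8)
m[:,:400]=cv2.resize(s['pixels'][178:208,288:308,::-1],(400,600),interpolation=cv2.INTER_NEAREST)
m[:300,400:]=cv2.resize(t['pixels'][190:220,295:335,::-1],(400,300),interpolation=cv2.INTER_NEAREST)
m[300:,400:]=cv2.resize(o[200:230,295:335],(400,300),interpolation=cv2.INTER_NEAREST);cv2.imwrite('pics/f.png',m)
```

```text
0.81 [377.4, 161.4, 23.3, 24.0] (array([ 0.6176, -0.5306]), array([ 0.617 , -0.5297]), array([41.3832, 96.6787]), np.float64(2.4585631986428877))
0.68 [315.8, 211.7, 30.8, 9.7] (array([ 0.4285, -0.3212]), array([ 0.428 , -0.3228]), array([27.7574, 93.9883]), np.float64(1.620873184128565))
0.9 [313.4, 189.2, 62.3, 5.1] (array([ 0.5163, -0.3206]), array([ 0.5148, -0.2859]), array([ 21.1246, 218.2061]), np.float64(1.5210922150799333))
```

View pics/f.png

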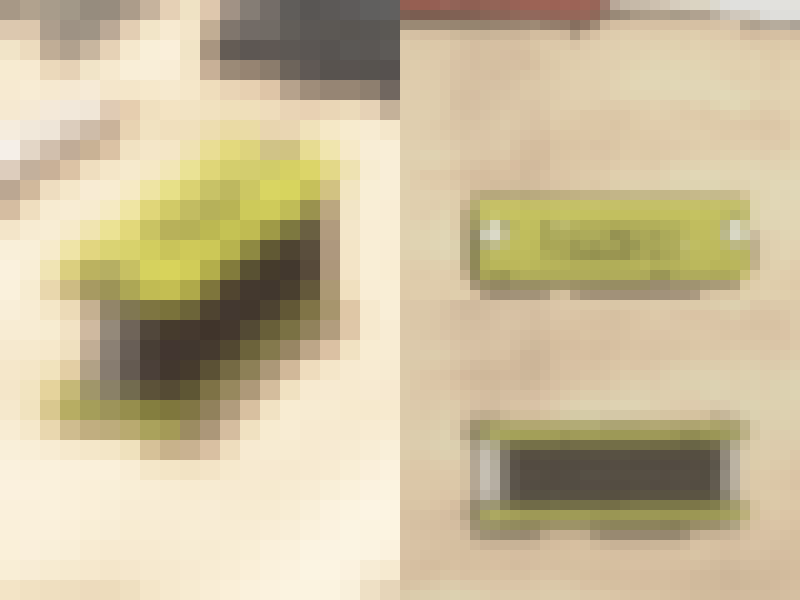

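It slid instead of tipping; its centre moved to (0.4285,-0.3215). The -x face matches the original top (grey end toward +y), so the roll direction is right. I'll move it toward -x, away from the red chisel. Then I'll tip it by pressing near its top +x edge and dragging, so the pressing force itself holds the base.

Call:
play_rows --pt "1 0.07 0" --pt "1 0.07 0" --pt "1 0.07 0" --pt "1 0.07 0" --pt "1 0.07 0" --pt "1 0.07 0" --pt "1 0.07 0" --pt "1 0.07 0" --twist '[0, 0, 0, 0, 0, 0, 0, 0]' --fingers 0.65 --newtons 20

```text
t: 17.5
eef_pos: [0.4275, -0.323, 0.0737]
ee_rot: [-3.141, -0.0, -1.545]
force: [0.2, 1.2, -0.2]
width: 0.057
gripper_force: 0.0
```

Call:
play_rows --pt "0.05 0 0.8" --pt "0 0 0.8" --pt "0 0 0.8" --pt "0 0 0.75" --pt "0 0 0" --twist '[0, 0, 0, 0, 0]'

```text
t: 18.12
eef_pos: [0.4266, -0.323, -0.0064]
ee_rot: [3.139, 0.001, -1.545]
force: [0.2, -0.4, -0.9]
width: 0.0571
gripper_force: 0.0
```

Call:
play_rows --pt "0 0 0" --pt "0 0 0" --pt "0 0 0" --pt "0 0 0" --pt "0 0 0" --pt "0 0 -0.3" --twist '[0, 0, 0, 0, 0, 0]' --fingers 0

```text
t: 18.88
eef_pos: [0.4274, -0.3223, 0.0018]
ee_rot: [3.14, 0.001, -1.544]
force: [0.0, -0.1, -1.5]
width: 0.0296
gripper_force: 20.0
```

Call:
play_rows --pt "0 0.85 0" --pt "0 0.85 0" --pt "0 0 0.15" --pt "0 0 0.13" --pt "0 0 0" --twist '[0, 0, 0, 0, 0]'

```text
t: 19.5
eef_pos: [0.3855, -0.3238, -0.005]
ee_rot: [3.141, -0.0, -1.544]
force: [-1.6, -0.1, 0.4]
width: 0.0301
gripper_force: 20.0
```

Call:
play_rows --pt "0 0 0" --pt "0 0 0" --pt "0 0 0" --pt "0 0 -0.4" --pt "0 0 -0.8" --pt "0 0 -0.8" --pt "0 0 -0.4" --twist '[0, 0, 0, 0, 0, 0, 0]' --fingers 0.6

```text
t: 20.38
eef_pos: [0.3862, -0.3239, 0.0567]
ee_rot: [-3.14, -0.001, -1.544]
force: [0.2, 0.4, -0.0]
width: 0.0523
gripper_force: 0.0
```

Call:
play_rows --pt "0 -0.8 0" --pt "0 -0.8 0" --pt "0 0 0" --pt "0 0 0" --pt "0 0 0" --pt "0 0 0" --twist '[0, 0, 0, 0, 0, 0]' --fingers 0

```text
t: 21.12
eef_pos: [0.4252, -0.3226, 0.055]
ee_rot: [3.141, 0.0, -1.544]
force: [-0.2, -0.3, -0.4]
width: 0.0014
gripper_force: 0.0
```

Run:
```python
from h import *
s=imaging.grab_frame('side')
st=arm.get_state();p=st['eef_pos'];print(p,st['width'])
rv=cv2.Rodrigues(s['R'])[0]
for q in(p+np.array([-.021,0,.0117]),[.3995,-.322,.036],[.3695,-.322,.036],[.3995,-.274,.036]):
    u=cv2.projectPoints(np.array([q],float),rv,s['t'],K(s),np.array(s['distortion']))[0].ravel();print(u,(u-[285,165])*12)
cv2.imwrite('pics/g.png',cv2.resize(s['pixels'][165:215,285:335,::-1],(600,600),interpolation=cv2.INTER_CUBIC))
```

```text
[ 0.4252159  -0.32263185  0.05506656] 0.0005870543423944949
[303.72382939 182.21488588] [224.68595268 206.57863061]
[304.2876417  189.44522435] [231.45170042 293.34269224]
[310.98498266 190.82968544] [311.81979195 309.95622533]
[299.42296261 193.00271158] [173.07555134 336.03253898]
```

View pics/g.png

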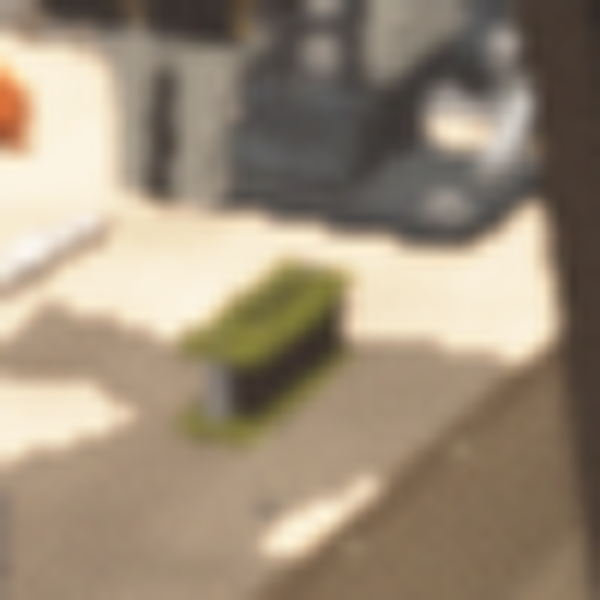

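The box and fingers are where predicted. Now I'll press near the +x top edge and drag.

Call:
play_rows --pt "0 0.3 0" --pt "0 0 0.6" --pt "0 0 0.5" --pt "0 0 0.1" --pt "0 0 0" --twist '[0, 0, 0, 0, 0]'

```text
t: 21.8
eef_pos: [0.4179, -0.3228, 0.0246]
ee_rot: [3.141, 0.0, -1.544]
force: [-0.1, 0.5, 1.1]
width: 0.0005
gripper_force: 0.0
```

Call:
play_rows --pt "0 0 0.04" --pt "0 0 0.02" --twist '[0, 0]'

```text
t: 22.05
eef_pos: [0.4182, -0.3229, 0.0238]
ee_rot: [-3.141, -0.0, -1.544]
force: [0.4, -0.6, -0.3]
width: 0.0008
gripper_force: 0.0
```

Call:
play_rows --pt "0 0 0.04" --pt "0 0 0" --twist '[0, 0]'

```text
t: 22.3
eef_pos: [0.418, -0.3228, 0.0226]
ee_rot: [-3.141, -0.0, -1.544]
force: [-0.0, -0.2, 0.4]
width: 0.0003
gripper_force: 0.0
```

Call:
play_rows --pt "0 0 0.04" --pt "0 0 0" --twist '[0, 0]'

```text
t: 22.55
eef_pos: [0.4179, -0.3228, 0.0215]
ee_rot: [3.141, 0.0, -1.544]
force: [-0.3, -0.1, 0.4]
width: 0.0001
gripper_force: 0.0
```

Call:
play_rows --pt "0 0 -0.26" --pt "0 0.22 0" --pt "0 0 0.14" --pt "0 0 0" --twist '[0, 0, 0, 0]'

```text
t: 23.05
eef_pos: [0.4121, -0.3229, 0.0243]
ee_rot: [3.141, 0.0, -1.545]
force: [-0.1, 0.3, 0.6]
width: 0.0004
gripper_force: 0.0
```

Call:
play_rows --pt "0 0 0.08" --pt "0 0 0" --twist '[0, 0]'

```text
t: 23.3
eef_pos: [0.4134, -0.3231, 0.0233]
ee_rot: [-3.14, -0.001, -1.544]
force: [-0.4, 2.7, 8.8]
width: 0.0004
gripper_force: 4.0
```

Contact, 9 N on the top edge. Dragging along the arc now.

Call:
play_rows --pt "0 -0.16 0.04" --pt "0 -0.16 0.04" --pt "0 -0.16 0.05" --pt "0 -0.16 0.07" --pt "0 -0.16 0.09" --twist '[0, 0, 0, 0, 0]'

```text
t: 23.92
eef_pos: [0.4346, -0.3228, 0.0161]
ee_rot: [-3.138, -0.001, -1.544]
force: [2.2, -0.1, 3.0]
width: 0.0006
gripper_force: 2.1
```

Run:
```python
from h import *
s=imaging.grab_frame('side')
cv2.imwrite('pics/i.png',cv2.resize(s['pixels'][165:215,285:335,::-1],(600,600),interpolation=cv2.INTER_CUBIC))
```

```text
(no output)
```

View pics/i.png

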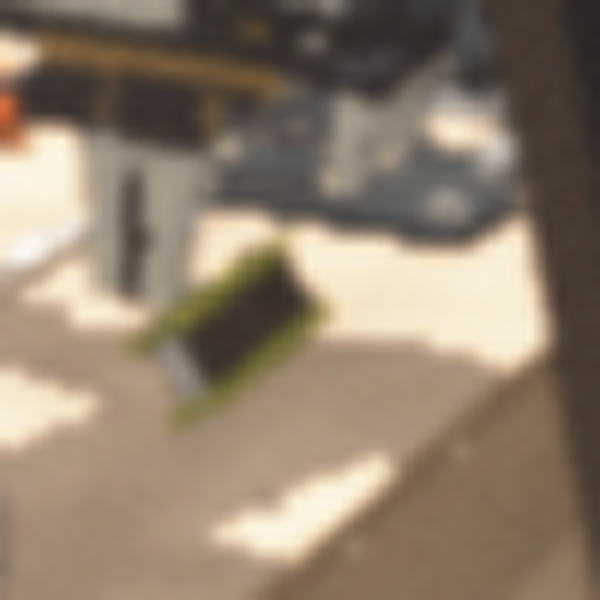

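It is tilted about 45° in the right direction (dark face turning up). I'll continue.

Call:
play_rows --pt "0 -0.2 0.1" --pt "0 -0.25 0.1" --pt "0 -0.3 0" --pt "0 -0.3 0" --pt "0 0 -0.6" --pt "0 0 -0.8" --pt "0 0 -0.8" --pt "0 0 -0.4" --twist '[0, 0, 0, 0, 0, 0, 0, 0]'

```text
t: 24.98
eef_pos: [0.4592, -0.322, 0.0773]
ee_rot: [-3.139, -0.001, -1.544]
force: [0.6, -0.2, 0.4]
width: 0.0002
gripper_force: 0.0
```

Call:
play_rows --pt "-1 0 0" --pt "-1 0 0" --pt "-1 0 0" --pt "-1 0 0" --pt "-1 0 0" --pt "-1 0 0" --pt "-1 0 0" --pt "-1 0 0" --twist '[0, 0, 0, 0, 0, 0, 0, 0]' --fingers 0.7

```text
t: 25.98
eef_pos: [0.4531, -0.121, 0.0756]
ee_rot: [-3.141, 0.0, -1.544]
force: [-0.1, -0.4, -0.5]
width: 0.0612
gripper_force: 0.0
```

Run:
```python
from h import *
np.set_printoptions(precision=4,suppress=True)
s=imaging.grab_frame('side');t=imaging.grab_frame('top')
for r in models.silhouettes('hex_keys','top')[:2]: print(r['confidence'],r['extent'],rect(t,r['pixels'],.03))
for r in models.silhouettes('chisel_10','top')[:1]: print(r['confidence'],r['extent'],rect(t,r['pixels'],.0125))
o=cv2.resize(cv2.imread('pics/top0.png'),(512,384),interpolation=cv2.INTER_AREA)
m=np.zeros((600,800,3),np.uint8)
m[:,:400]=cv2.resize(s['pixels'][178:208,288:308,::-1],(400,600),interpolation=cv2.INTER_NEAREST)
m[:300,400:]=cv2.resize(t['pixels'][200:230,295:335,::-1],(400,300),interpolation=cv2.INTER_NEAREST)
m[300:,400:]=cv2.resize(o[200:230,295:335],(400,300),interpolation=cv2.INTER_NEAREST);cv2.imwrite('pics/j.png',m)
```

```text
0.57 [374.9, 159.4, 25.0, 23.9] (array([ 0.6197, -0.5288]), array([ 0.6201, -0.5298]), array([40.1673, 96.6145]), np.float64(2.4242879277282707))
0.56 [315.9, 213.9, 29.2, 17.9] (array([ 0.4186, -0.3213]), array([ 0.4179, -0.3219]), array([39.7188, 95.2958]), np.float64(1.6694670944113363))
0.81 [134.8, 186.0, 59.5, 17.2] (array([0.5102, 0.3166]), array([0.5149, 0.292 ]), array([ 26.3038, 221.382 ]), np.float64(1.6873855894231136))
```

View pics/j.png

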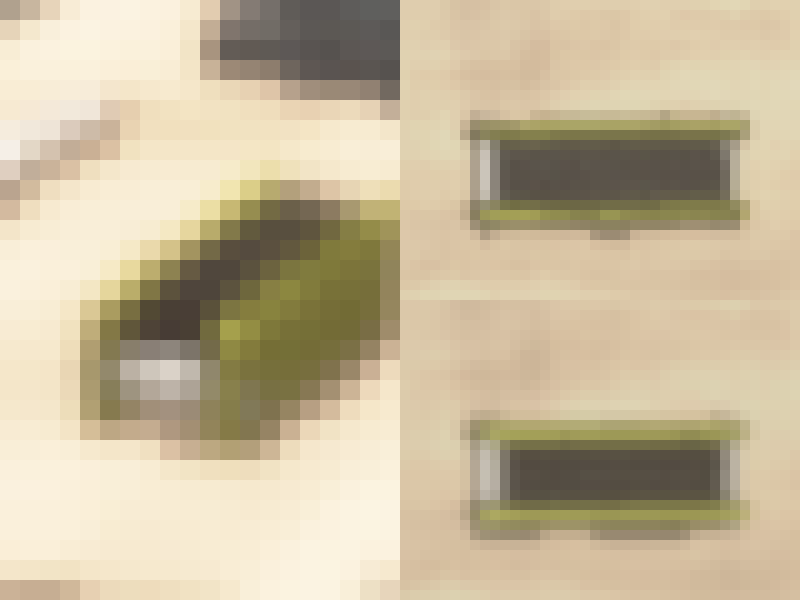

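Upright again at its original spot (lime edges at crop rows 130 and 212, like the original below). A quick numeric comparison with the start picture will check for upside-down.

```bash
python3 - <<'E'
from h import *
np.set_printoptions(linewidth=220)
for n,(x0,x1,y0,y1) in(('top',(468,520,330,350)),('side',(452,486,288,316))):
    f=imaging.grab_frame(n)
    b=cv2.resize(f['pixels'][:,:,::-1],(800,600),interpolation=cv2.INTER_CUBIC)[y0-6:y1+6,x0-6:x1+6].astype(np.float32)
    a=cv2.imread(f'pics/{n}0.png')[y0:y1,x0:x1].astype(np.float32)
    r=cv2.matchTemplate(b,a,cv2.TM_CCOEFF_NORMED); i=np.unravel_index(r.argmax(),r.shape); print(n,r.max(),i)
    c=b[i[0]:i[0]+a.shape[0],i[1]:i[1]+a.shape[1]]
    for k in range(2,a.shape[0],4): print(a[k,::3].mean(1).astype(int));print(c[k,::3].mean(1).astype(int));print()
E
python3 plan.py 0.415 -0.3215 0.075 -1.544
```

```text
top 0.9481946 (np.int64(5), np.int64(6))
[201 153 132 142 144 143 142 145 141 138 140 143 139 139 138 141 196 199]
[205 174 150 157 166 155 158 158 159 159 157 148 155 157 152 156 203 206]

[201 183 190 107  77  80  78  78  80  80  77  78  77  76  96 181 198 199]
[206 184 176  88  90  85  84  86  85  83  85  84  84  83  95 167 205 204]

[196 182 195 106  76  75  76  77  78  76  77  76  78  75  98 179 196 195]
[201 187 188  83  80  82  80  82  83  82  81  81  80  81  84 177 202 201]

[191 157 141 106  91  92  93  95  95  98 103 103 103 103 111 144 192 196]
[198 176 164  90  84  83  84  85  86  89  89  91  94  93  95 155 201 202]

[188 173 133 123 122 145 153 154 123 120 120 119 118 154 156 171 191 193]
[192 171 123 131 131 125 125 121 120 119 123 124 127 133 128 138 194 198]

side 0.94766283 (np.int64(6), np.int64(6))
[191 175 204 227 227 226 220 227 233 234 236 235]
[191 175 204 227 227 227 222 230 233 234 236 236]

[220 232 233 235 232 186 113 148 190 195 201 230]
[219 233 234 234 231 182 106  93 134 164 205 231]

[236 235 232 195 136  76  64 124 139 100 185 229]
[237 236 232 189 114  71  77  95 104 103 197 228]

[232 222 148  96  68 101 136 102  87 102 208 229]
[233 223 138  72  63  99 109  97  93 104 208 229]

[226 209 130 196 193 134  98  82 109 179 227 227]
[226 209 123 180 175 110  96  92 106 176 228 228]

[227 216 115  87  68  91 101 156 207 229 230 234]
[228 215 118 142 135 112 107 157 208 229 231 235]

[237 236 235 231 212 205 205 221 231 235 236 237]
[237 238 235 231 214 203 210 227 232 236 238 238]

t 26.27 at [ 0.4533 -0.1222  0.0754] -1.544 w 0.0611 gf 0.0 F [-0.1  0.5 -0.1] n 9
[[0.88, 0.19, 0.0], [0.88, 0.2, 0.0], [0.88, 0.19, 0.01], [0.88, 0.19, -0.0], [0.89, 0.2, -0.0], [0.88, 0.19, 0.0], [0.88, 0.2, 0.0], [0.88, 0.19, 0.01]] [-0.0, -0.0, -0.0, -0.0, -0.0, -0.0, -0.0, -0.0]
[[0.88, 0.19, -0.0]] [-0.0]
```

Run:
```python
from h import *
m=np.zeros((600,800,3),np.uint8)
for j,(n,(x0,x1,y0,y1)) in enumerate((('side',(450,490,285,315)),('top',(465,525,325,355)))):
    f=imaging.grab_frame(n)
    b=cv2.resize(f['pixels'][:,:,::-1],(800,600),interpolation=cv2.INTER_CUBIC)
    for k,im in enumerate((cv2.imread(f'pics/{n}0.png'),b)):
        m[300*j:300*j+300,400*k:400*k+396]=cv2.resize(im[y0:y1,x0:x1],(396,300),interpolation=cv2.INTER_CUBIC)
cv2.imwrite('pics/k.png',m)
```

```text
(no output)
```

View pics/k.png

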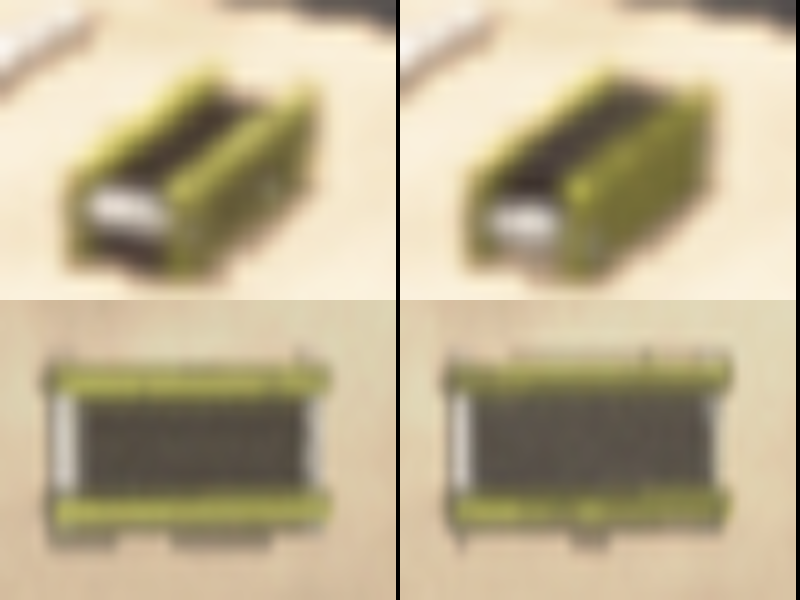

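The comparison is clear. At the start the plates stood above the recessed dark keys and the white end sat high. Now the keys are near the top with a gap below, so the set is upside down. Two more tips in the same direction will fix it. First I'll grip it and move it -x for room.

Call:
play_rows --pt "1 0.2 0" --pt "1 0.2 0" --pt "1 0.2 0" --pt "1 0.2 0" --pt "1 0.2 0" --pt "1 0.25 0" --pt "1 0.25 0" --pt "0.95 0.25 0" --twist '[0, 0, 0, 0, 0, 0, 0, 0]'

```text
t: 27.38
eef_pos: [0.4143, -0.323, 0.0752]
ee_rot: [3.141, 0.0, -1.545]
force: [0.9, 0.1, -0.2]
width: 0.0612
gripper_force: 0.0
```

Call:
play_rows --pt "0 0 0.8" --pt "0 0 0.8" --pt "0 0 0.8" --pt "0 0 0.75" --twist '[0, 0, 0, 0]'

```text
t: 27.88
eef_pos: [0.4145, -0.3222, -0.0042]
ee_rot: [3.141, 0.0, -1.545]
force: [0.5, -0.4, 0.2]
width: 0.0614
gripper_force: 0.0
```

Call:
play_rows --pt "0 0 0" --pt "0 0 0" --pt "0 0 0" --pt "0 0 0" --pt "0 0 0" --pt "0 0 -0.2" --pt "0 0.85 0" --pt "0 0.85 0" --twist '[0, 0, 0, 0, 0, 0, 0, 0]' --fingers 0

```text
t: 28.88
eef_pos: [0.3706, -0.3223, 0.0013]
ee_rot: [3.141, 0.001, -1.544]
force: [-0.8, -0.0, -2.0]
width: 0.0356
gripper_force: 20.0
```

Call:
play_rows --pt "0 0 0.18" --pt "0 0 0" --twist '[0, 0]'

```text
t: 29.12
eef_pos: [0.3713, -0.3228, -0.003]
ee_rot: [3.141, 0.0, -1.545]
force: [0.1, -0.5, -0.9]
width: 0.0357
gripper_force: 20.0
```

Call:
play_rows --pt "0 0 0" --pt "0 0 0" --pt "0 0 0" --pt "0 0 -0.5" --pt "0 0 -0.8" --pt "0 0 -0.4" --twist '[0, 0, 0, 0, 0, 0]' --fingers 0.6

```text
t: 29.88
eef_pos: [0.3732, -0.3231, 0.0412]
ee_rot: [-3.14, -0.001, -1.544]
force: [0.1, 0.2, 0.2]
width: 0.0525
gripper_force: 0.0
```

Call:
play_rows --pt "0 -0.6 0" --pt "0 -0.6 0" --pt "0 0 0" --pt "0 0 0.3" --pt "0 0 0.3" --pt "0 0 0.1" --pt "0 0 0" --twist '[0, 0, 0, 0, 0, 0, 0]' --fingers 0

```text
t: 30.75
eef_pos: [0.4021, -0.3219, 0.0217]
ee_rot: [3.141, 0.0, -1.544]
force: [-0.4, -0.2, -0.0]
width: 0.0009
gripper_force: 0.0
```

Call:
play_rows --pt "0 0 0.12" --pt "0 0 0.04" --pt "0 0 0" --twist '[0, 0, 0]'

```text
t: 31.12
eef_pos: [0.4024, -0.322, 0.0181]
ee_rot: [3.142, 0.0, -1.544]
force: [-0.6, -0.6, 0.6]
width: 0.0002
gripper_force: 0.0
```

Call:
play_rows --pt "0 0 0.06" --pt "0 0 0" --twist '[0, 0]'

```text
t: 31.38
eef_pos: [0.403, -0.3221, 0.0168]
ee_rot: [-3.141, -0.0, -1.544]
force: [1.0, 0.5, 2.2]
width: 0.0004
gripper_force: 1.1
```

Call:
play_rows --pt "0 0 0.04" --pt "0 -0.16 0.04" --pt "0 -0.16 0.05" --pt "0 -0.16 0.07" --pt "0 -0.16 0.09" --pt "0 -0.16 0.12" --pt "0 -0.16 0.14" --pt "0 -0.16 0.1" --twist '[0, 0, 0, 0, 0, 0, 0, 0]'

```text
t: 32.38
eef_pos: [0.4306, -0.3212, -0.0]
ee_rot: [3.141, 0.0, -1.544]
force: [-0.5, -0.6, -0.1]
width: 0.0007
gripper_force: 0.0
```

Run:
```python
from h import *
s=imaging.grab_frame('side')
h=cv2.cvtColor(s['pixels'],cv2.COLOR_RGB2HSV)[180:206,288:324]
m=cv2.inRange(h,(24,90,60),(40,255,255))>0
d=h[:,:,2]<90
for r in range(26): print(180+r,''.join('L' if m[r,c] else '#' if d[r,c] else '.' for c in range(36)))
```

```text
180 ........#######.....#...............
181 ...................###..............
182 .....................##.............
183 ..............................##....
184 ...............................#####
185 ....................................
186 ....................................
187 ....................................
188 ....................................
189 ........#...........................
190 ........#.............L##....L......
191 .....................L#####LLL......
192 .....................####LLLL.......
193 ...................#####LLLLL.......
194 ................LL#####LLLLLLL......
195 ...............LL#####LLLLLLL.......
196 ...............LL####LLLLLLLL.......
197 ...............L..###LLLLLLL........
198 ..............LL.....LLLLLL.........
199 ..............LL.....LLLL...........
200 ..............LL.....LLL............
201 .....................LL.............
202 ....................................
203 ....................................
204 ....................................
205 ....................................
```

It slipped off the edge (the box is still upright and flipped). I'll retry with more overlap and pressure.

Call:
play_rows --pt "0 0 -0.8" --pt "0 0 -0.4" --pt "0 0.6 0" --pt "0 0.68 0" --pt "0 0 0.3" --pt "0 0 0.2" --pt "0 0 0" --twist '[0, 0, 0, 0, 0, 0, 0]'

```text
t: 33.3
eef_pos: [0.3991, -0.3222, 0.018]
ee_rot: [-3.141, -0.0, -1.544]
force: [-0.8, 1.6, 8.2]
width: 0.0004
gripper_force: 4.1
```

Call:
play_rows --pt "0 0 0.04" --pt "0 0 0" --twist '[0, 0]'

```text
t: 33.55
eef_pos: [0.4, -0.3222, 0.0178]
ee_rot: [-3.14, -0.001, -1.543]
force: [-0.7, 6.2, 15.1]
width: 0.0003
gripper_force: 8.0
```

Call:
play_rows --pt "0 -0.16 0.02" --pt "0 -0.16 0.04" --pt "0 -0.16 0.06" --pt "0 -0.16 0.08" --twist '[0, 0, 0, 0]'

```text
t: 34.05
eef_pos: [0.4181, -0.3223, 0.0129]
ee_rot: [-3.136, -0.002, -1.543]
force: [3.9, 2.7, 6.9]
width: 0.0007
gripper_force: 4.0
```

```bash
cat > asc.py <<'E'
from h import *
import sys
r0,r1,c0,c1=map(int,sys.argv[2:6]) if len(sys.argv)>2 else (180,206,288,324)
s=imaging.grab_frame(sys.argv[1] if len(sys.argv)>1 else 'side')
h=cv2.cvtColor(s['pixels'],cv2.COLOR_RGB2HSV)[r0:r1,c0:c1]
m=cv2.inRange(h,(24,90,60),(40,255,255))>0
d=h[:,:,2]<90
for r in range(r1-r0): print(r0+r,''.join('L' if m[r,c] else '#' if d[r,c] else '.' for c in range(c1-c0)))
E
python3 asc.py
```

```text
180 .....................######.........
181 ....................######..........
182 .....................#####..........
183 .........................##....#....
184 ...............................#####
185 ....................................
186 ...........#...........LL...........
187 ......................LLLL..........
188 .....................LLLLL..........
189 ...................LLLLLLLL.........
190 .................LLLLLLLLLL.........
191 ................LLLLLLLLLLL.........
192 ...............LLLLLLLLLLL..........
193 ..............##LLLLLLLLL...........
194 .............###LLL.LLLL............
195 ...........LL##...LLLLL.............
196 ...........LLL....LLL...............
197 ...........LL.....LL................
198 ............LL..L...................
199 .............LLL....................
200 ..............L.....................
201 ....................................
202 ....................................
203 ....................................
204 ....................................
205 ....................................
```

Tilting well (about 35–40°). Continuing.

Call:
play_rows --pt "0 -0.16 0.1" --pt "0 -0.16 0.12" --pt "0 -0.2 0.12" --pt "0 -0.25 0.05" --pt "0 -0.25 0" --twist '[0, 0, 0, 0, 0]'

```text
t: 34.72
eef_pos: [0.4397, -0.3208, 0.0016]
ee_rot: [3.14, 0.0, -1.545]
force: [-0.0, 0.4, -0.2]
width: 0.0003
gripper_force: 0.0
```

```bash
python3 asc.py
```

```text
180 ...........#....##..................
181 ................####................
182 .....................#..............
183 ............................####....
184 ...............................#####
185 ....................................
186 ....................................
187 ................LLLLLL..............
188 ......#........LLLLLLL..............
189 ......#.......LLLLLLL...............
190 ............LLLLLLLL................
191 ...........LLLLLLLLL................
192 ..........LLLLLLLLL##...............
193 .........LLLLLLLLL###L..............
194 ..........#LLLLL###LLL..............
195 ..........##..####LLL...............
196 ..........#...###LLL................
197 ..........#...##LLL.................
198 ..............LLLL..................
199 .........LLL.LLLL...................
200 ...........LLLLL....................
201 ....................................
202 ....................................
203 ....................................
204 ....................................
205 ....................................
```

It's on its side at x≈0.401. I'll grip it to centre it, shift it -x, and do the last tip.

Call:
play_rows --pt "0 0 -0.8" --pt "0 0 -0.8" --pt "0 0.5 -0.4" --pt "0 0.55 0" --pt "0 0.5 0" --pt "0 0 0" --pt "0 0 0" --twist '[0, 0, 0, 0, 0, 0, 0]' --fingers 0.7

```text
t: 35.65
eef_pos: [0.4012, -0.3221, 0.0519]
ee_rot: [3.141, -0.0, -1.544]
force: [0.9, -0.2, -0.0]
width: 0.0601
gripper_force: 0.0
```

Call:
play_rows --pt "0 0 0.8" --pt "0 0 0.8" --pt "0 0 0.6" --twist '[0, 0, 0]'

```text
t: 36.02
eef_pos: [0.4014, -0.3219, -0.004]
ee_rot: [3.141, 0.0, -1.544]
force: [0.3, -1.1, -0.0]
width: 0.0609
gripper_force: 0.0
```

Call:
play_rows --pt "0 0 0" --pt "0 0 0" --pt "0 0 0" --pt "0 0 0" --pt "0 0 0" --pt "0 0 -0.2" --pt "0 0.8 0" --pt "0 0 0.19" --twist '[0, 0, 0, 0, 0, 0, 0, 0]' --fingers 0

```text
t: 37.02
eef_pos: [0.3787, -0.3221, -0.0027]
ee_rot: [3.14, 0.001, -1.545]
force: [-10.5, 4.2, 27.3]
width: 0.0301
gripper_force: 20.0
```

Call:
play_rows --pt "0 0 0" --pt "0 0 0" --pt "0 0 0" --pt "0 0 -0.5" --pt "0 0 -0.8" --pt "0 0 -0.6" --twist '[0, 0, 0, 0, 0, 0]' --fingers 0.6

```text
t: 37.78
eef_pos: [0.3817, -0.3227, 0.0464]
ee_rot: [-3.141, -0.001, -1.544]
force: [0.2, -0.5, -0.7]
width: 0.0524
gripper_force: 0.0
```

Call:
play_rows --pt "0 -0.5 0" --pt "0 -0.44 0" --pt "0 0 0" --pt "0 0 0.3" --pt "0 0 0.3" --pt "0 0 0.1" --pt "0 0 0" --twist '[0, 0, 0, 0, 0, 0, 0]' --fingers 0

```text
t: 38.65
eef_pos: [0.4043, -0.3219, 0.0269]
ee_rot: [3.141, 0.0, -1.544]
force: [-0.8, -0.0, 0.3]
width: 0.0002
gripper_force: 0.0
```

```bash
python3 asc.py
```

```text
180 ......................#####.........
181 ......................#####.........
182 ......................######........
183 ..............#..........######.....
184 ..............#................###.#
185 ....................................
186 ....................................
187 ....................................
188 .....................LLLLLL.........
189 ...................LLLLLLLL.........
190 ..................LLLLLLLL..........
191 .................LLLLLLLL...........
192 ................LLLLLLLL............
193 ...............LLLLLLLLL#...........
194 ..............LLLLLLLL###...........
195 ................LLLLL###LLL.........
196 ...............#...####LLL..........
197 ...............#...###LLL...........
198 ...............#...##LLL............
199 ...................LLLL.............
200 ..............LL..LLLL..............
201 ...............LLLLL................
202 ....................................
203 ....................................
204 ....................................
205 ....................................
```

Placed. Pressing down now.

Call:
play_rows --pt "0 0 0.13" --pt "0 0 0.02" --pt "0 0 0" --twist '[0, 0, 0]'

```text
t: 39.08
eef_pos: [0.405, -0.322, 0.0238]
ee_rot: [-3.141, -0.0, -1.544]
force: [-0.3, 0.1, 2.5]
width: 0.0003
gripper_force: 1.0
```

Call:
play_rows --pt "0 0 0.04" --pt "0 -0.16 0.03" --pt "0 -0.16 0.04" --pt "0 -0.16 0.05" --pt "0 -0.16 0.07" --twist '[0, 0, 0, 0, 0]'

```text
t: 39.7
eef_pos: [0.4232, -0.3218, 0.0191]
ee_rot: [-3.137, -0.001, -1.544]
force: [3.4, 2.9, 6.2]
width: 0.0003
gripper_force: 3.6
```

```bash
python3 asc.py
```

```text
180 ...................#######..........
181 ..................########..........
182 .....................######.........
183 .........................#######....
184 ..........#....................#####
185 ..........#.........................
186 .....................L..............
187 ....................LL..............
188 ..................LLL#..............
189 ...............LLLLLL##.............
190 ..............LLLLL####.............
191 .............LLLLL#####.............
192 .............LLLL######LL...........
193 ...........LLL..######LLL...........
194 ................#####LLL............
195 ............#....###LLL.............
196 ............#.....#LL...............
197 .............#...LLL................
198 .............#..LLL.................
199 ..............LLLL..................
200 ....................................
201 ....................................
202 ....................................
203 ....................................
204 ....................................
205 ....................................
```

Tipping. I'll finish it and then move aside to check.

Call:
play_rows --pt "0 -0.16 0.09" --pt "0 -0.2 0.1" --pt "0 -0.25 0.1" --pt "0 -0.3 0" --pt "0 -0.2 0" --pt "0 0 -0.7" --pt "0 0.4 -0.9" --pt "0 0.6 -0.6" --twist '[0, 0, 0, 0, 0, 0, 0, 0]'

```text
t: 40.75
eef_pos: [0.4233, -0.3214, 0.0663]
ee_rot: [-3.141, -0.0, -1.544]
force: [-0.6, 0.5, 0.7]
width: 0.001
gripper_force: 0.0
```

```bash
python3 asc.py; python3 plan.py .41 -.322 .07 -1.544
```

```text
180 ................##.#########........
181 ................##########..........
182 ......................######........
183 .........................#######....
184 ...............................##..#
185 ....................................
186 ....................................
187 ....................................
188 .............L......................
189 ............LL#....LL...............
190 ..........LLL####LLLL...............
191 .........LLL####LLLLL...............
192 ......LLLL####.LLLLLL...............
193 ......LLL####LLLLLLL................
194 ......LL.###LLLLLLL.................
195 ............LLLLLL..................
196 ......L.....LLLLL...................
197 ......L.....LLLL....................
198 ......L.###.LLL.....................
199 ..........#.LL......................
200 ............L.......................
201 ....................................
202 ....................................
203 ....................................
204 ....................................
205 ....................................
t 40.8 at [ 0.4218 -0.3215  0.0678] -1.545 w 0.0002 gf 0.0 F [-2.6 -0.   0.8] n 1
[[0.01, 0.47, -0.09]] [-0.0]
```

Upright and matching the start (dark below the white end). Gripping it at x≈0.408.

Call:
play_rows --pt "0 0.55 0" --pt "0 0 0" --pt "0 0 0" --pt "0 0 0" --pt "0 0 0" --pt "0 0 0.5" --pt "0 0 0.5" --pt "0 0 0.5" --twist '[0, 0, 0, 0, 0, 0, 0, 0]' --fingers 0.75

```text
t: 41.8
eef_pos: [0.4093, -0.3216, 0.0267]
ee_rot: [3.141, 0.0, -1.544]
force: [-0.3, 0.6, -1.1]
width: 0.0652
gripper_force: 0.0
```

Call:
play_rows --pt "0 0 0.7" --pt "0 0 0.7" --pt "0 0 0" --twist '[0, 0, 0]'

```text
t: 42.18
eef_pos: [0.4084, -0.3213, -0.0087]
ee_rot: [3.138, 0.001, -1.545]
force: [0.9, -0.6, 0.2]
width: 0.0653
gripper_force: 0.0
```

Call:
play_rows --pt "0 0 0" --pt "0 0 0" --pt "0 0 0" --pt "0 0 0" --pt "0 0 0" --pt "0 0 -0.6" --pt "0 0 -0.9" --pt "0 0 -0.9" --twist '[0, 0, 0, 0, 0, 0, 0, 0]' --fingers 0

```text
t: 43.18
eef_pos: [0.4094, -0.3217, 0.0543]
ee_rot: [3.141, 0.0, -1.544]
force: [1.4, -0.6, -1.9]
width: 0.0359
gripper_force: 20.0
```

```bash
python3 plan.py 0.486 -0.0812 0.055 -0.07; python3 asc.py side 170 206 288 324
```

```text
t 43.17 at [ 0.4094 -0.3217  0.0543] -1.544 w 0.0359 gf 20.0 F [ 1.4 -0.6 -1.9] n 11
[[-0.87, -0.3, -0.0], [-0.82, -0.42, -0.01], [-0.75, -0.52, 0.0], [-0.68, -0.61, -0.0], [-0.59, -0.7, -0.0], [-0.49, -0.78, -0.01], [-0.39, -0.83, 0.0], [-0.27, -0.88, -0.0]] [-0.89, -0.9, -0.89, -0.89, -0.9, -0.89, -0.89, -0.9]
[[-0.15, -0.91, -0.0], [-0.03, -0.91, -0.01], [0.1, -0.92, 0.0]] [-0.89, -0.9, -0.89]
170 ...........########........###......
171 ..........###.####........####.....#
172 ..........####............####......
173 ..........####............#####.....
174 ..........#...LL..........######....
175 ..........#.LLLL..........######....
176 ..........LLLLL###.......#######....
177 .........LLLL######......#######....
178 ........LLLL####LL.......#####......
179 .......LLL####.LLL......#####.......
180 .......LL.###LLLLL......####........
181 .......L.....LLLLL......##..........
182 .......L.....LLLL.......####........
183 .......L.....LLLL.........######....
184 .......L.###.LLL...............#####
185 .............LL.....................
186 ....................................
187 ....................................
188 ....................................
189 ....................................
190 ....................................
191 ....................................
192 ....................................
193 ....................................
194 ....................................
195 ....................................
196 ....................................
197 ....................................
198 ....................................
199 ....................................
200 ....................................
201 ....................................
202 ....................................
203 ....................................
204 ....................................
205 ....................................
```

Held correctly (36 mm wide). Carrying it to the hexkey insert.

Call:
play_rows --pt "-0.87 -0.3 0" --pt "-0.82 -0.42 -0.01" --pt "-0.75 -0.52 0" --pt "-0.68 -0.61 0" --pt "-0.59 -0.7 0" --pt "-0.49 -0.78 -0.01" --pt "-0.39 -0.83 0" --pt "-0.27 -0.88 0" --twist '[-0.89, -0.9, -0.89, -0.89, -0.9, -0.89, -0.89, -0.9]'

```text
t: 44.22
eef_pos: [0.4654, -0.1462, 0.0539]
ee_rot: [-3.141, -0.0, -0.468]
force: [-0.4, -0.2, -1.0]
width: 0.0356
gripper_force: 20.0
```

Call:
play_rows --pt "-0.15 -0.91 0" --pt "-0.03 -0.91 -0.01" --pt "0.1 -0.92 0" --pt "0 0 0" --twist '[-0.89, -0.9, -0.89, 0]'

```text
t: 44.72
eef_pos: [0.4867, -0.0801, 0.0542]
ee_rot: [-3.141, -0.0, -0.067]
force: [-0.4, 0.8, -1.6]
width: 0.0357
gripper_force: 20.0
```

```bash
python3 plan.py 0.486 -0.0812 0.0005 -0.07
```

```text
t 44.73 at [ 0.4867 -0.0801  0.0542] -0.067 w 0.0357 gf 20.0 F [-0.4  0.8 -1.6] n 3
[[-0.01, 0.02, 0.72], [-0.01, 0.01, 0.71], [-0.01, 0.02, 0.72]] [0.01, 0.0, 0.01]
```

Call:
play_rows --pt "-0.01 0.02 0.72" --pt "-0.01 0.01 0.71" --pt "-0.01 0.02 0.72" --pt "0 0 0" --twist '[0.01, 0, 0.01, 0]'

```text
t: 45.22
eef_pos: [0.4847, -0.083, -0.0005]
ee_rot: [3.141, 0.002, -0.075]
force: [-0.4, 0.4, -1.9]
width: 0.0359
gripper_force: 20.0
```

Call:
play_rows --pt "0 0 0" --pt "0 0 0" --pt "0 0 0" --pt "0 0 -0.5" --pt "0 0 -0.8" --pt "0 0 -0.9" --pt "0 0 -0.9" --twist '[0, 0, 0, 0, 0, 0, 0]' --fingers 0.64

```text
t: 46.1
eef_pos: [0.4856, -0.0823, 0.0793]
ee_rot: [-3.141, -0.001, -0.073]
force: [-0.5, -0.5, 0.5]
width: 0.0564
gripper_force: 0.0
```

```bash
python3 plan.py 0.4125 0.361 0.07 -1.552
```

```text
t 46.1 at [ 0.4856 -0.0823  0.0793] -0.073 w 0.0564 gf 0.0 F [-0.5 -0.5  0.5] n 19
[[-0.22, -0.92, 0.02], [-0.29, -0.9, 0.02], [-0.36, -0.87, 0.02], [-0.43, -0.85, 0.02], [-0.5, -0.8, 0.02], [-0.55, -0.77, 0.02], [-0.61, -0.72, 0.02], [-0.67, -0.67, 0.02]] [0.52, 0.52, 0.52, 0.52, 0.52, 0.51, 0.52, 0.52]
[[-0.71, -0.62, 0.02], [-0.77, -0.56, 0.02], [-0.8, -0.5, 0.01], [-0.84, -0.44, 0.02], [-0.87, -0.37, 0.02], [-0.9, -0.3, 0.02], [-0.91, -0.23, 0.02], [-0.94, -0.15, 0.02]] [0.52, 0.52, 0.52, 0.52, 0.52, 0.52, 0.52, 0.51]
[[-0.94, -0.09, 0.02], [-0.95, -0.01, 0.02], [-0.94, 0.06, 0.02]] [0.52, 0.52, 0.52]
```

Call:
play_rows --pt "-0.22 -0.92 0.02" --pt "-0.29 -0.9 0.02" --pt "-0.36 -0.87 0.02" --pt "-0.43 -0.85 0.02" --pt "-0.5 -0.8 0.02" --pt "-0.55 -0.77 0.02" --pt "-0.61 -0.72 0.02" --pt "-0.67 -0.67 0.02" --twist '[0.52, 0.52, 0.52, 0.52, 0.52, 0.51, 0.52, 0.52]'

```text
t: 47.1
eef_pos: [0.4546, 0.1052, 0.0746]
ee_rot: [-3.141, -0.0, -0.698]
force: [1.1, -0.4, 0.4]
width: 0.0563
gripper_force: 0.0
```

Call:
play_rows --pt "-0.71 -0.62 0.02" --pt "-0.77 -0.56 0.02" --pt "-0.8 -0.5 0.01" --pt "-0.84 -0.44 0.02" --pt "-0.87 -0.37 0.02" --pt "-0.9 -0.3 0.02" --pt "-0.91 -0.23 0.02" --pt "-0.94 -0.15 0.02" --twist '[0.52, 0.52, 0.52, 0.52, 0.52, 0.52, 0.52, 0.51]'

```text
t: 48.1
eef_pos: [0.4239, 0.292, 0.0709]
ee_rot: [-3.141, 0.001, -1.32]
force: [0.8, 0.2, -0.4]
width: 0.0562
gripper_force: 0.0
```

Call:
play_rows --pt "-0.94 -0.09 0.02" --pt "-0.95 -0.01 0.02" --pt "-0.94 0.06 0.02" --pt "0 0 0" --twist '[0.52, 0.52, 0.52, 0]'

```text
t: 48.6
eef_pos: [0.4125, 0.3625, 0.0692]
ee_rot: [-3.141, 0.001, -1.551]
force: [0.7, -0.2, -0.2]
width: 0.0559
gripper_force: 0.0
```

```bash
python3 plan.py 0.4125 0.361 -0.007 -1.552
python3 - <<'E'
from h import *
np.set_printoptions(precision=4,suppress=True)
f=imaging.grab_frame('top');hsv=cv2.cvtColor(f['pixels'],cv2.COLOR_RGB2HSV)
m=cv2.inRange(hsv,(24,90,60),(40,255,255));n,lab,st,ce=cv2.connectedComponentsWithStats(m)
for i in range(1,n):
    if st[i,4]>10: print(ce[i],st[i],onplane(f,[ce[i]],.038)[0])
for r in models.silhouettes('hex_keys','top')[:3]: print(r['confidence'],r['extent'],rect(f,r['pixels'],.038))
E
```

```text
t 48.6 at [0.4125 0.3625 0.0692] -1.551 w 0.0559 gf 0.0 F [ 0.7 -0.2 -0.2] n 4
[[0.02, 0.0, 0.76], [0.01, 0.0, 0.76], [0.02, 0.0, 0.76], [0.01, 0.0, 0.77]] [0.0, 0.0, 0.01, -0.0]
[308.1461 113.8427] [304 108   9  13  89] [ 0.7739 -0.2906  0.038 ]
[125.375  124.8125] [123 123   6   4  16] [0.7244 0.3479 0.038 ]
[132.     125.6667] [130 125   6   3  12] [0.7218 0.3245 0.038 ]
[243.0333 195.3   ] [242 183   3  25  30] [ 0.4852 -0.0686  0.038 ]
[250.8947 195.1053] [250 184   3  25  38] [ 0.4863 -0.0958  0.038 ]
[123.1061 213.8485] [118 211  12   7  66] [0.4133 0.3459 0.038 ]
0.73 [245.7, 195.2, 17.8, 32.3] (array([ 0.4843, -0.0818]), array([ 0.4831, -0.082 ]), array([36.2462, 90.2639]), np.float64(3.032144414682291))
0.71 [376.1, 160.1, 26.8, 25.5] (array([ 0.6157, -0.5263]), array([ 0.6165, -0.5271]), array([38.3258, 96.4658]), np.float64(2.4443015366137915))
```

The hex set is home (0.486,-0.082). Picking the screwdriver.

Call:
play_rows --pt "0.02 0 0.76" --pt "0.01 0 0.76" --pt "0.02 0 0.76" --pt "0.01 0 0.76" --pt "0 0 0" --twist '[0, 0, 0, 0, 0]' --newtons 25

```text
t: 49.32
eef_pos: [0.4121, 0.3578, -0.0085]
ee_rot: [3.14, -0.002, -1.552]
force: [-0.2, 0.1, 0.4]
width: 0.0559
gripper_force: 0.0
```

Call:
play_rows --pt "0 0 0" --pt "0 0 0" --pt "0 0 0" --pt "0 0 0" --pt "0 0 -0.5" --pt "0 0 -0.8" --pt "0 0 -0.9" --twist '[0, 0, 0, 0, 0, 0, 0]' --fingers 0

```text
t: 50.2
eef_pos: [0.4124, 0.3592, 0.0482]
ee_rot: [3.141, -0.001, -1.552]
force: [0.3, 0.9, -2.3]
width: 0.0279
gripper_force: 25.0
```

```bash
python3 plan.py 0.501 0.1275 0.05 -0.07; python3 asc.py top 200 228 90 172
```

```text
t 50.2 at [0.4124 0.3592 0.0482] -1.552 w 0.0279 gf 25.0 F [ 0.3  0.9 -2.3] n 11
[[0.85, -0.31, -0.01], [0.88, -0.19, -0.0], [0.9, -0.06, -0.01], [0.9, 0.05, -0.01], [0.89, 0.17, -0.0], [0.85, 0.29, -0.01], [0.81, 0.4, -0.0], [0.74, 0.51, -0.01]] [-0.9, -0.9, -0.89, -0.9, -0.9, -0.9, -0.9, -0.89]
[[0.68, 0.6, -0.01], [0.58, 0.69, -0.0], [0.49, 0.76, -0.01]] [-0.9, -0.9, -0.9]
200 ###....###.................#......................................................
201 ####....########...........##..##.................................................
202 #####....########..........##..##.................................................
203 ######....#########........######.................................................
204 #######...##########......#######.................................................
205 ########...##########......######.................................................
206 ########....##########....#######.................................................
207 #########...###########...#######.................................................
208 #########...#########
[... 1014 characters left out ...]
....
220 ###########.####################..................................................
221 ##########.######################.................................................
222 ##########.######################.................................................
223 #########..######################.................................................
224 ########..#######################.................................................
225 #######..########################.................................................
226 #######..########################.................................................
227 ######..#########################.................................................
```

Held (28 mm). Carrying it to the driver insert.

Call:
play_rows --pt "0.85 -0.31 0" --pt "0.88 -0.19 0" --pt "0.9 -0.06 -0.01" --pt "0.9 0.05 0" --pt "0.89 0.17 0" --pt "0.85 0.29 -0.01" --pt "0.81 0.4 0" --pt "0.74 0.51 0" --twist '[-0.9, -0.9, -0.89, -0.9, -0.9, -0.9, -0.9, -0.89]'

```text
t: 51.25
eef_pos: [0.4771, 0.1903, 0.0482]
ee_rot: [-3.141, -0.0, -0.47]
force: [0.3, 0.2, -0.7]
width: 0.0276
gripper_force: 25.0
```

Call:
play_rows --pt "0.68 0.6 0" --pt "0.58 0.69 0" --pt "0.49 0.76 0" --pt "0 0 0" --twist '[-0.9, -0.9, -0.9, 0]'

```text
t: 51.75
eef_pos: [0.5013, 0.1266, 0.048]
ee_rot: [-3.142, 0.0, -0.072]
force: [0.1, 0.6, -1.3]
width: 0.028
gripper_force: 25.0
```

```bash
python3 plan.py 0.5015 0.1275 0.0015 -0.07
```

```text
t 51.75 at [0.5013 0.1266 0.048 ] -0.072 w 0.028 gf 25.0 F [ 0.1  0.6 -1.3] n 2
[[0.0, -0.02, 0.93], [0.0, -0.02, 0.93]] [-0.01, -0.0]
```

Call:
play_rows --pt "0 -0.02 0.6" --pt "0 -0.02 0.6" --pt "0 0 0.6" --pt "0 0 0.06" --pt "0 0 0" --twist '[0, 0, 0, 0, 0]'

```text
t: 52.38
eef_pos: [0.5009, 0.1288, 0.0004]
ee_rot: [3.141, 0.001, -0.07]
force: [0.2, -0.6, -1.0]
width: 0.0277
gripper_force: 25.0
```

Call:
play_rows --pt "0 0 0" --pt "0 0 0" --pt "0 0 0" --pt "0 0 -0.5" --pt "0 0 -0.8" --pt "0 0 -0.9" --pt "0 0 -0.9" --twist '[0, 0, 0, 0, 0, 0, 0]' --fingers 0.55

```text
t: 53.25
eef_pos: [0.5014, 0.1287, 0.0805]
ee_rot: [-3.141, -0.001, -0.07]
force: [1.5, -0.3, 0.3]
width: 0.0484
gripper_force: 0.0
```

```bash
python3 plan.py 0.517 0.277 0.07 -1.459
```

```text
t 53.25 at [0.5014 0.1287 0.0805] -0.07 w 0.0484 gf 0.0 F [ 1.5 -0.3  0.3] n 10
[[0.02, -0.6, 0.04], [-0.06, -0.59, 0.04], [-0.14, -0.58, 0.05], [-0.23, -0.55, 0.04], [-0.29, -0.52, 0.04], [-0.37, -0.47, 0.04], [-0.43, -0.42, 0.04], [-0.48, -0.35, 0.05]] [0.93, 0.92, 0.93, 0.92, 0.93, 0.93, 0.92, 0.93]
[[-0.52, -0.28, 0.04], [-0.56, -0.21, 0.04]] [0.93, 0.92]
```

Call:
play_rows --pt "0.02 -0.6 0.04" --pt "-0.06 -0.59 0.04" --pt "-0.14 -0.58 0.05" --pt "-0.23 -0.55 0.04" --pt "-0.29 -0.52 0.04" --pt "-0.37 -0.47 0.04" --pt "-0.43 -0.42 0.04" --pt "-0.48 -0.35 0.05" --twist '[0.93, 0.92, 0.93, 0.92, 0.93, 0.93, 0.92, 0.93]' --fingers 0.65

```text
t: 54.25
eef_pos: [0.5139, 0.2481, 0.0714]
ee_rot: [-3.141, 0.0, -1.186]
force: [0.4, -0.2, 0.3]
width: 0.0567
gripper_force: 0.0
```

Call:
play_rows --pt "-0.52 -0.28 0.04" --pt "-0.56 -0.21 0.04" --pt "0 0 0" --twist '[0.93, 0.92, 0]'

```text
t: 54.62
eef_pos: [0.5171, 0.2778, 0.0691]
ee_rot: [-3.141, 0.0, -1.457]
force: [-0.7, -1.1, -0.0]
width: 0.0571
gripper_force: 0.0
```

```bash
python3 plan.py 0.517 0.277 -0.007 -1.459
python3 - <<'E'
from h import *
np.set_printoptions(precision=4,suppress=True)
f=imaging.grab_frame('top')
for r in models.silhouettes('screwdriver_x','top')[:3]: print(r['confidence'],r['extent'],rect(f,r['pixels'],.022))
s=imaging.grab_frame('side')
for r in models.silhouettes('screwdriver_x','side')[:3]: print(r['confidence'],r['extent'],rect(s,r['pixels'],.022))
E
```

```text
t 54.62 at [0.5171 0.2778 0.0691] -1.457 w 0.0571 gf 0.0 F [-0.7 -1.1 -0. ] n 4
[[0.01, 0.0, 0.76], [0.01, 0.0, 0.76], [0.0, 0.01, 0.76], [0.01, -0.0, 0.76]] [0.0, 0.01, -0.0, 0.0]
0.68 [187.8, 181.9, 10.6, 55.9] (array([0.5306, 0.1341]), array([0.4939, 0.1315]), array([192.9163,  31.5197]), np.float64(3.078937649079743))
0.48 [330.8, 165.1, 32.7, 12.9] (array([ 0.6049, -0.3765]), array([ 0.6055, -0.3787]), array([ 35.6817, 103.262 ]), np.float64(1.7321236225578243))
0.82 [224.1, 230.8, 25.1, 13.4] (array([0.4893, 0.1256]), array([0.4863, 0.1267]), array([ 62.3508, 114.8449]), np.float64(2.9133686101640284))
0.61 [268.5, 183.7, 6.3, 13.6] (array([ 0.6015, -0.3682]), array([ 0.6019, -0.3687]), array([ 45.6505, 144.7517]), np.float64(1.8865461802400554))
```

The screwdriver looks home. Picking the chisel.

Call:
play_rows --pt "0.01 0 0.76" --pt "0.01 0 0.76" --pt "0 0.01 0.76" --pt "0.01 0 0.76" --pt "0 0 0" --twist '[0, 0.01, 0, 0, 0]' --newtons 30

```text
t: 55.45
eef_pos: [0.5159, 0.2749, -0.0088]
ee_rot: [3.139, -0.002, -1.46]
force: [-0.2, 0.8, 0.5]
width: 0.0569
gripper_force: 0.0
```

Call:
play_rows --pt "0 0 0" --pt "0 0 0" --pt "0 0 0" --pt "0 0 0" --pt "0 0 -0.5" --pt "0 0 -0.8" --pt "0 0 -0.9" --twist '[0, 0, 0, 0, 0, 0, 0]' --fingers 0

```text
t: 56.32
eef_pos: [0.5164, 0.276, 0.0482]
ee_rot: [3.141, -0.0, -1.46]
force: [0.4, 0.3, -2.2]
width: 0.0245
gripper_force: 30.0
```

```bash
python3 plan.py 0.4915 -0.0113 0.055 -3.211
```

```text
t 56.33 at [0.5164 0.276  0.0482] -1.46 w 0.0245 gf 30.0 F [ 0.4  0.3 -2.2] n 12
[[0.94, 0.19, -0.02], [0.96, 0.05, -0.03], [0.96, -0.09, -0.02], [0.93, -0.23, -0.02], [0.89, -0.37, -0.02], [0.83, -0.48, -0.03], [0.75, -0.61, -0.02], [0.65, -0.7, -0.02]] [0.97, 0.98, 0.97, 0.97, 0.97, 0.98, 0.97, 0.97]
[[0.54, -0.8, -0.02], [0.43, -0.86, -0.03], [0.29, -0.91, -0.02], [0.15, -0.95, -0.02]] [0.97, 0.98, 0.97, 0.97]
```

The width reads 24.5 mm against a 28 mm handle, so I'll check that the blade still lies flat (about 5 px wide from the top).

Run:
```python
from h import *
for n,(r0,r1,c0,c1) in(('top',(176,200,92,175)),('side',(215,285,140,215))):
    h=cv2.cvtColor(imaging.grab_frame(n)['pixels'],cv2.COLOR_RGB2HSV)[r0:r1,c0:c1].astype(int)
    for r in range(0,r1-r0,1 if n=='top' else 2): print(r0+r,''.join('#' if p[2]<90 else 'Y' if p[1]>130 and 15<p[0]<26 else 'W' if p[1]<32 else '.' for p in h[r]))
```

```text
176 #WWWWWWWW###WWWWWWWWWWWWWW....##########..##############...........................
177 #WWWWWWWWWWWWWWWWWWWWWWWWW....##########..##########.#.............................
178 ##WWWWWWWWWWWWWWWWWWWWWWWW....##########..#########.W..............................
179 ##WWWWWWWWWWWWWWWWWWWWWWWW....##########..##########.#.............................
180 ##WWWWWW.WWWWWWWWWWWWWWWW....###########..############.............................
181 ####WWWWWWWWWWWWWWWWWWWWW....###########..#########..#.............................
182 #####WWWWWWWWWWWWWWWWWWW....###########...#########..##............................
183 WWW###WWWWWWWWWWWWWWWWWW....###########..###############...........................
184 WWW#####WWWWWWWWWW#WWWW....############..##########.#W#............................
185 WW###########W#WWWW#WW#....###########..##########.................................
186 ###########W##WWW####.....############..###########................................
187 ..########WWWW######.....############..##################..........................
188 ...#######WWW######.....############...#
[... 3111 characters left out ...]
...................................W.....WWWWW..............
269 WWWWWWWWWW.......WWWWWWWW...........WWWWWWWWWWWWWWWWW.WWWWWWWW.............
271 WWWWWWWWWWWWWWWWWWWWWWW..........WWWWWWWWWWWWWWWWWWWWWWWWWWWWW.............
273 WWWWWWWWWWWWWWWWWWWWW..........WWWWWWWWWWWWWWWWWWWWWWWWWWWWWWW.............
275 WWWWWWWWWWWWWWWWWW..........WWWWWWWWWWWWWWWWWWWWWWWWWWWWWWWWWWW............
277 WWWWWWWWWWWWWWW...........WWWWWWWWWWWWWWWWWWWWWWWWWWWWWWWWWWWWWW...........
279 WWWWWWWWWWWWW..........WWWWWWWWWWWWWWWWWWWWWWWWWWWWWWWWWWWWWWWWW...........
281 WWWWWWWWWWWWWWWW....WWWWWWWWWWWWWWWWWWWWWWWWWWWWWWWWWWWWWWWWWWW............
283 WWWWWWWWWWWWWWWWWWWWWWWWWWWWWWWWWWWWWWWWWWWWWWWWWWWWWWWWWWWWW..W...........
```

Run:
```python
from h import *
s=imaging.grab_frame('side');rv=cv2.Rodrigues(s['R'])[0]
p=np.array(arm.get_state()['eef_pos']);d=np.array([.111,-.994,0]);x=np.array([.994,.111,0])
for y in(-.119,-.09,-.06):
    c=p+d*(y-.04);c[2]=.063
    pts=[c+x*.009,c-x*.009,c+[0,0,.009],c-[0,0,.009]]
    print(y,cv2.projectPoints(np.array(pts),rv,s['t'],K(s),np.array(s['distortion']))[0][:,0].round(1).tolist())
h=cv2.cvtColor(s['pixels'],cv2.COLOR_RGB2HSV).astype(int)
for r in range(236,262,2): print(r,' '.join(f'{a}/{b}' for a,b in h[r,144:184:2,1:]))
```

```text
-0.119 [[147.9, 258.5], [153.3, 260.1], [150.2, 256.3], [150.9, 262.3]]
-0.09 [[155.0, 253.4], [160.3, 254.9], [157.3, 251.2], [158.0, 257.1]]
-0.06 [[162.0, 248.4], [167.3, 249.8], [164.3, 246.2], [164.9, 251.9]]
236 51/240 47/242 54/236 66/211 65/221 46/245 43/246 39/247 37/248 35/250 32/250 32/250 31/250 32/250 32/250 27/249 18/247 29/236 102/168 134/133
238 43/245 57/233 68/209 65/225 47/244 36/249 33/250 34/250 33/250 34/250 35/249 40/248 55/245 65/231 38/241 14/250 23/237 42/186 96/146 114/146
240 64/218 68/191 54/234 36/249 29/251 27/251 30/251 31/251 35/250 38/249 69/236 107/207 101/207 45/226 13/250 24/235 53/206 68/198 77/199 63/232
242 66/217 43/245 32/250 28/251 27/251 30/251 28/251 29/251 44/248 95/223 129/190 93/187 41/224 9/251 15/246 59/222 67/205 70/176 70/168 71/190
244 35/249 30/251 29/251 29/251 30/251 29/251 29/251 59/242 111/207 127/183 61/212 14/247 8/251 12/248 43/204 67/189 73/172 72/171 72/170 74/169
246 31/251 28/251 29/251 28/251 26/251 35/249 68/236 123/193 103/191 37/230 11/251 8/252 14/247 43/197 68/169 70/172 74/173 73/174 71/172 72/170
248 29/251 32/2
[... 295 characters left out ...]
28 123/197 98/202 33/236 11/250 9/251 14/247 39/235 57/229 62/228 68/211 70/193 70/203 73/191 71/183 70/181 70/182 70/182
254 56/243 97/221 125/188 68/215 20/243 9/251 10/251 22/239 41/238 28/251 27/252 29/251 35/250 39/248 36/249 38/248 62/225 68/188 69/184 70/181
256 121/200 129/182 74/193 27/242 13/250 13/247 37/230 37/246 26/252 28/251 31/251 29/252 25/252 27/252 26/252 29/251 39/247 55/236 65/217 69/182
258 133/171 83/179 22/243 19/243 25/237 42/233 32/250 25/252 27/252 29/251 30/251 26/252 27/251 30/251 34/250 37/248 37/249 36/249 51/240 70/185
260 86/177 53/239 28/250 29/249 34/246 30/250 26/252 28/252 29/251 32/250 34/250 34/249 37/249 40/247 43/246 43/245 44/245 52/239 69/208 66/208
```

The blade edge spans match the flat prediction (tip row ~258, width ~7 px). Carrying the chisel.

Call:
play_rows --pt "0.94 0.19 -0.02" --pt "0.96 0.05 -0.03" --pt "0.96 -0.09 -0.02" --pt "0.93 -0.23 -0.02" --pt "0.89 -0.37 -0.02" --pt "0.83 -0.48 -0.03" --pt "0.75 -0.61 -0.02" --pt "0.65 -0.7 -0.02" --twist '[0.97, 0.98, 0.97, 0.97, 0.97, 0.98, 0.97, 0.97]'

```text
t: 57.48
eef_pos: [0.4993, 0.0837, 0.0511]
ee_rot: [3.141, -0.001, -2.632]
force: [0.5, -0.1, -1.4]
width: 0.0248
gripper_force: 30.0
```

Call:
play_rows --pt "0.54 -0.8 -0.02" --pt "0.43 -0.86 -0.03" --pt "0.29 -0.91 -0.02" --pt "0.15 -0.95 -0.02" --pt "0 0 0" --twist '[0.97, 0.98, 0.97, 0.97, 0]'

```text
t: 58.1
eef_pos: [0.4909, -0.0123, 0.0534]
ee_rot: [-3.141, -0.002, 3.07]
force: [0.2, 0.9, -2.1]
width: 0.0245
gripper_force: 30.0
```

```bash
python3 plan.py 0.4915 -0.0113 0.0012 -3.211
```

```text
t 58.1 at [ 0.4909 -0.0123  0.0534] 3.07 w 0.0245 gf 30.0 F [ 0.2  0.9 -2.1] n 3
[[-0.01, 0.01, 0.7], [-0.01, 0.02, 0.69], [-0.0, 0.01, 0.7]] [-0.01, -0.0, -0.01]
```

Call:
play_rows --pt "-0.01 0.01 0.7" --pt "-0.01 0.02 0.69" --pt "0 0.01 0.5" --pt "0 0 0.2" --pt "0 0 0" --twist '[-0.01, 0, -0.01, 0, 0]'

```text
t: 58.72
eef_pos: [0.4925, -0.0099, 0.0017]
ee_rot: [-3.141, -0.0, 3.076]
force: [-0.4, 0.1, -1.5]
width: 0.0244
gripper_force: 30.0
```

Call:
play_rows --pt "0 0 0" --pt "0 0 0" --pt "0 0 0" --pt "0 0 -0.5" --pt "0 0 -0.8" --pt "0 0 -0.9" --pt "0 0 -0.9" --twist '[0, 0, 0, 0, 0, 0, 0]' --fingers 0.52

```text
t: 59.6
eef_pos: [0.4926, -0.01, 0.081]
ee_rot: [3.141, 0.001, 3.075]
force: [-0.0, -0.8, -0.9]
width: 0.0457
gripper_force: 0.0
```

```bash
python3 plan.py 0.602 0.336 0.07 1.706
```

```text
t 59.6 at [ 0.4926 -0.01    0.081 ] 3.075 w 0.0457 gf 0.0 F [-0.  -0.8 -0.9] n 15
[[-0.23, 0.94, 0.03], [-0.14, 0.96, 0.03], [-0.06, 0.96, 0.03], [0.03, 0.97, 0.03], [0.12, 0.96, 0.03], [0.21, 0.95, 0.03], [0.29, 0.92, 0.03], [0.38, 0.89, 0.02]] [0.61, 0.61, 0.61, 0.6, 0.61, 0.61, 0.61, 0.61]
[[0.46, 0.85, 0.03], [0.53, 0.81, 0.03], [0.6, 0.76, 0.03], [0.67, 0.7, 0.03], [0.73, 0.63, 0.03], [0.79, 0.57, 0.03], [0.83, 0.49, 0.03]] [0.61, 0.61, 0.61, 0.6, 0.61, 0.61, 0.61]
```

Joint 6 can't turn that way, so I'll use the equivalent yaw of -1.436.

```bash
python3 plan.py 0.602 0.336 0.07 -1.436 16
```

```text
t 59.6 at [ 0.4926 -0.01    0.081 ] 3.075 w 0.0457 gf 0.0 F [-0.  -0.8 -0.9] n 16
[[-0.22, 0.88, 0.03], [-0.31, 0.85, 0.03], [-0.4, 0.82, 0.02], [-0.49, 0.76, 0.03], [-0.58, 0.7, 0.03], [-0.64, 0.64, 0.03], [-0.72, 0.56, 0.02], [-0.77, 0.48, 0.03]] [-0.74, -0.74, -0.73, -0.74, -0.74, -0.74, -0.74, -0.74]
[[-0.82, 0.39, 0.03], [-0.85, 0.3, 0.03], [-0.89, 0.2, 0.02], [-0.9, 0.1, 0.03], [-0.91, 0.0, 0.03], [-0.9, -0.1, 0.03], [-0.88, -0.19, 0.02], [-0.86, -0.3, 0.03]] [-0.73, -0.74, -0.74, -0.74, -0.74, -0.74, -0.73, -0.74]
```

Call:
play_rows --pt "-0.22 0.88 0.03" --pt "-0.31 0.85 0.03" --pt "-0.4 0.82 0.02" --pt "-0.49 0.76 0.03" --pt "-0.58 0.7 0.03" --pt "-0.64 0.64 0.03" --pt "-0.72 0.56 0.02" --pt "-0.77 0.48 0.03" --twist '[-0.74, -0.74, -0.73, -0.74, -0.74, -0.74, -0.74, -0.74]' --fingers 0.5

```text
t: 60.6
eef_pos: [0.5475, 0.1639, 0.0749]
ee_rot: [-3.141, 0.001, -2.318]
force: [0.4, 0.4, -0.1]
width: 0.0439
gripper_force: 0.0
```

Call:
play_rows --pt "-0.82 0.39 0.03" --pt "-0.85 0.3 0.03" --pt "-0.89 0.2 0.02" --pt "-0.9 0.1 0.03" --pt "-0.91 0 0.03" --pt "-0.9 -0.1 0.03" --pt "-0.88 -0.19 0.02" --pt "-0.86 -0.3 0.03" --twist '[-0.73, -0.74, -0.74, -0.74, -0.74, -0.74, -0.73, -0.74]'

```text
t: 61.6
eef_pos: [0.6022, 0.3367, 0.0694]
ee_rot: [-3.141, 0.0, -1.433]
force: [-0.6, 0.6, -0.2]
width: 0.0439
gripper_force: 0.0
```

```bash
python3 plan.py 0.602 0.336 -0.0092 -1.436
python3 - <<'E'
from h import *
np.set_printoptions(precision=4,suppress=True)
f=imaging.grab_frame('top')
for n in('chisel_18','screwdriver_x'):
  for r in models.silhouettes(n,'top')[:3]: print(n,r['confidence'],r['extent'],rect(f,r['pixels'],.02))
E
```

```text
t 61.6 at [0.6022 0.3367 0.0694] -1.433 w 0.0439 gf 0.0 F [-0.6  0.6 -0.2] n 4
[[0.01, 0.0, 0.79], [0.0, 0.01, 0.78], [0.01, -0.0, 0.79], [0.01, 0.0, 0.79]] [0.01, 0.0, 0.01, 0.0]
chisel_18 0.8 [228.0, 181.9, 10.0, 68.1] (array([ 0.5336, -0.0125]), array([ 0.5239, -0.0103]), array([ 26.2725, 236.3948]), np.float64(3.0736701393532657))
chisel_18 0.54 [315.6, 186.9, 70.8, 8.1] (array([ 0.5178, -0.3232]), array([ 0.5147, -0.2865]), array([ 24.5361, 231.2885]), np.float64(1.522359589629602))
screwdriver_x 0.74 [330.4, 164.4, 30.1, 14.8] (array([ 0.6084, -0.3749]), array([ 0.6067, -0.3794]), array([ 35.2742, 105.7617]), np.float64(1.7258416590489154))
screwdriver_x 0.66 [246.8, 185.4, 27.7, 79.9] (array([ 0.5262, -0.0838]), array([ 0.5367, -0.0842]), array([ 69.462 , 275.3324]), np.float64(3.0637382769902004))
screwdriver_x 0.48 [184.9, 183.9, 14.4, 57.6] (array([0.5325, 0.1361]), array([0.4935, 0.1321]), array([189.6743,  35.0611]), np.float64(3.0662032892055673))
```

Chisel is home. Picking the pencil.

Call:
play_rows --pt "0.01 0 0.79" --pt "0 0.01 0.78" --pt "0.01 0 0.79" --pt "0.01 0 0.7" --pt "0 0 0.08" --pt "0 0 0" --twist '[0, 0, 0, 0, 0, 0]' --newtons 20

```text
t: 62.5
eef_pos: [0.6017, 0.335, -0.0108]
ee_rot: [3.141, -0.0, -1.436]
force: [0.1, -0.7, -0.2]
width: 0.0438
gripper_force: 0.0
```

Call:
play_rows --pt "0 0 0" --pt "0 0 0" --pt "0 0 0" --pt "0 0 0" --pt "0 0 -0.4" --pt "0 0 -0.8" --pt "0 0 -0.9" --twist '[0, 0, 0, 0, 0, 0, 0]' --fingers 0

```text
t: 63.38
eef_pos: [0.602, 0.3353, 0.0442]
ee_rot: [-3.141, 0.0, -1.436]
force: [-0.3, 0.5, 0.3]
width: 0.0145
gripper_force: 20.0
```

```bash
python3 plan.py 0.4965 0.0585 0.055 -0.07
```

```text
t 63.38 at [0.602  0.3353 0.0442] -1.436 w 0.0145 gf 20.0 F [-0.3  0.5  0.3] n 13
[[0.8, 0.44, -0.03], [0.75, 0.51, -0.04], [0.69, 0.6, -0.03], [0.63, 0.66, -0.03], [0.55, 0.72, -0.04], [0.48, 0.78, -0.03], [0.39, 0.83, -0.03], [0.3, 0.86, -0.04]] [-0.7, -0.7, -0.7, -0.7, -0.7, -0.7, -0.7, -0.7]
[[0.21, 0.88, -0.03], [0.11, 0.91, -0.03], [0.02, 0.91, -0.04], [-0.08, 0.91, -0.03], [-0.17, 0.89, -0.03]] [-0.71, -0.7, -0.7, -0.7, -0.7]
```

Held (14.5 mm). Carrying it to the pencil insert.

Call:
play_rows --pt "0.8 0.44 -0.03" --pt "0.75 0.51 -0.04" --pt "0.69 0.6 -0.03" --pt "0.63 0.66 -0.03" --pt "0.55 0.72 -0.04" --pt "0.48 0.78 -0.03" --pt "0.39 0.83 -0.03" --pt "0.3 0.86 -0.04" --twist '[-0.7, -0.7, -0.7, -0.7, -0.7, -0.7, -0.7, -0.7]'

```text
t: 64.38
eef_pos: [0.5371, 0.1645, 0.0508]
ee_rot: [-3.14, -0.001, -0.593]
force: [0.2, -0.1, -0.2]
width: 0.0142
gripper_force: 20.0
```

Call:
play_rows --pt "0.21 0.88 -0.03" --pt "0.11 0.91 -0.03" --pt "0.02 0.91 -0.04" --pt "-0.08 0.91 -0.03" --pt "-0.17 0.89 -0.03" --pt "0 0 0" --twist '[-0.71, -0.7, -0.7, -0.7, -0.7, 0]'

```text
t: 65.12
eef_pos: [0.4962, 0.0577, 0.0546]
ee_rot: [-3.141, -0.002, -0.071]
force: [0.4, -0.3, -0.2]
width: 0.0146
gripper_force: 20.0
```

```bash
python3 plan.py 0.4965 0.0585 -0.001 -0.07
```

```text
t 65.12 at [0.4962 0.0577 0.0546] -0.071 w 0.0146 gf 20.0 F [ 0.4 -0.3 -0.2] n 3
[[0.0, -0.01, 0.74], [0.01, -0.01, 0.74], [-0.0, -0.01, 0.74]] [-0.0, -0.0, -0.0]
```

Call:
play_rows --pt "0 -0.02 0.74" --pt "0 -0.02 0.74" --pt "0 0 0.54" --pt "0 0 0.18" --pt "0 0 0" --twist '[0, 0, 0, 0, 0]'

```text
t: 65.75
eef_pos: [0.4966, 0.0598, -0.0017]
ee_rot: [-3.142, -0.0, -0.07]
force: [-0.1, 0.3, 0.7]
width: 0.0148
gripper_force: 20.0
```

Call:
play_rows --pt "0 0 0" --pt "0 0 0" --pt "0 0 0" --pt "0 0 -0.5" --pt "0 0 -0.8" --pt "0 0 -0.9" --pt "0 0 -0.9" --pt "0 0 -0.9" --twist '[0, 0, 0, 0, 0, 0, 0, 0]' --fingers 0.38

```text
t: 66.75
eef_pos: [0.4963, 0.0594, 0.0998]
ee_rot: [-3.141, -0.001, -0.07]
force: [0.9, -0.1, 0.4]
width: 0.0335
gripper_force: 0.0
```

Call:
play_rows --pt "0 -1 -0.3" --pt "0 -1 -0.3" --pt "0 -1 0" --pt "0 -1 0" --pt "0 -1 0" --pt "0 -1 0" --pt "0 -1 0" --pt "0 -1 0" --twist '[0, 0, 0, 0, 0, 0, 0, 0]'

```text
t: 67.75
eef_pos: [0.5103, 0.2606, 0.113]
ee_rot: [3.142, 0.0, -0.07]
force: [0.2, -0.1, 0.2]
width: 0.0335
gripper_force: 0.0
```

Run:
```python
from h import *
np.set_printoptions(precision=4,suppress=True)
t,s=imaging.grab_frame('top'),imaging.grab_frame('side')
print(arm.get_state()['eef_pos'],arm.get_state()['t'])
for n in('chisel_18','screwdriver_x','hex_keys','carpenter_pencil'):
  for r in models.silhouettes(n,'top')[:3]: print(n,round(r['confidence'],2),r['extent'],*rect(t,r['pixels'],.02))
m=np.zeros((600,800,3),np.uint8)
m[:600,:420]=cv2.resize(t['pixels'][130:236,174:262,::-1],(420,600),interpolation=cv2.INTER_CUBIC)
m[:300,420:]=cv2.resize(s['pixels'][190:250,170:290,::-1],(380,300),interpolation=cv2.INTER_CUBIC)
m[300:580,420:]=cv2.resize(t['pixels'][130:230,270:410,::-1],(380,280),interpolation=cv2.INTER_CUBIC)
cv2.imwrite('pics/fin.png',m)
```

```text
[0.5106 0.2618 0.1129] 67.85
chisel_18 0.68 [225.9, 182.8, 8.4, 67.8] [ 0.5333 -0.0119] [ 0.5254 -0.0102] [ 28.9741 236.3955] 3.0715778226020345
chisel_18 0.62 [316.8, 189.6, 70.1, 7.3] [ 0.5133 -0.3231] [ 0.5149 -0.2812] [232.0929  22.6465] 1.5240838602652338
screwdriver_x 0.59 [185.9, 182.8, 9.6, 57.4] [0.5325 0.1344] [0.4954 0.1313] [189.674   31.5598] 3.068699753185733
screwdriver_x 0.56 [317.5, 163.2, 55.7, 9.4] [ 0.6003 -0.3296] [ 0.6045 -0.3627] [ 30.7417 199.3985] 1.7115384011919184
hex_keys 0.79 [244.9, 193.7, 15.1, 28.8] [ 0.4843 -0.0815] [ 0.4834 -0.082 ] [36.8648 92.9441] 3.0268853391791515
hex_keys 0.59 [375.2, 160.8, 26.8, 24.1] [ 0.618  -0.5311] [ 0.6182 -0.5316] [38.3453 98.1721] 2.4139824396670506
hex_keys 0.52 [246.8, 182.9, 25.1, 77.9] [ 0.5264 -0.0837] [ 0.537  -0.0841] [ 69.2835 275.0231] 3.073930273380101
carpenter_pencil 0.6 [205.6, 190.5, 6.0, 43.8] [0.5004 0.0603] [0.4983 0.0605] [ 16.0712 151.8617] 3.0751016109452958
```

View pics/fin.png

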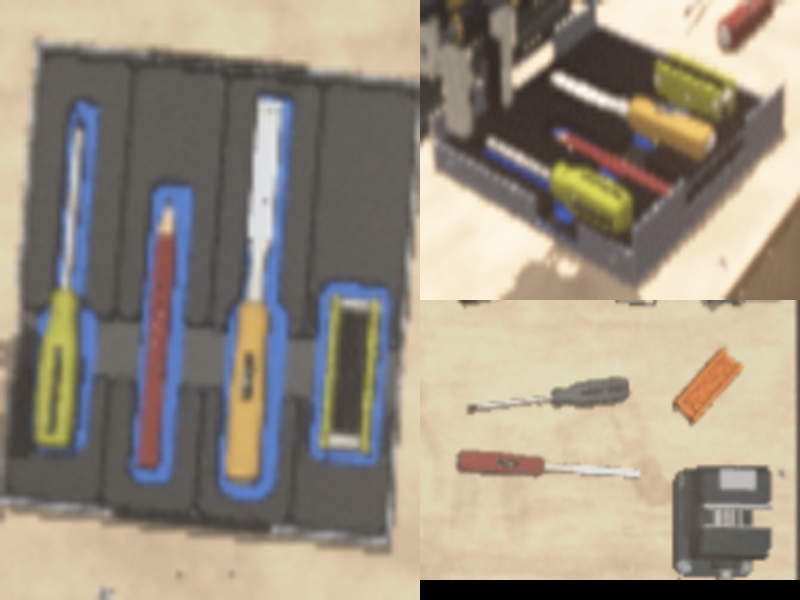

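The final view shows all four tools in their own cut-outs, handles toward the near end. The red chisel and grey screwdriver haven't moved. One triangulated seating check, then I hand in.

Run:
```python
from h import *
t,s=imaging.grab_frame('top'),imaging.grab_frame('side')
def cen(f,lo,hi,box):
    m=cv2.inRange(cv2.cvtColor(f['pixels'],cv2.COLOR_RGB2HSV),lo,hi);z=np.zeros_like(m);x0,x1,y0,y1=box;z[y0:y1,x0:x1]=m[y0:y1,x0:x1]
    z=cv2.morphologyEx(z,cv2.MORPH_CLOSE,np.ones((3,3)))
    n,l,st,c=cv2.connectedComponentsWithStats(z);return c[1+st[1:,4].argmax()]
for n,lo,hi,bt in(('chisel',(15,110,120),(25,255,255),(215,240,170,225)),('driver',(26,110,80),(38,255,255),(175,200,170,225)),('pencil',(0,90,60),(7,255,200),(195,218,160,220))):
    P,e=tri(t,cen(t,lo,hi,bt),s,cen(s,lo,hi,(170,275,200,250)));print(n,P.round(4),round(e,4))
print(arm.get_state()['t'])
```

```text
chisel [ 0.472  -0.007   0.0262] 0.0025
driver [0.4816 0.1311 0.0294] 0.0011
pencil [0.4976 0.0606 0.0161] 0.0018
68.15
```

Heights rose 7–12 mm against the bench readings. I expected about 8 mm for tools on the cut-out floor and 20 mm for tools resting on the foam, so all are seated. Handing in.

```bash
python3 -c "
from station import arm
print(arm.job_done())"
```

```text
the job is handed in; nothing more can be done
None
```

I handed the job in at about 68 s of 102 s: in the last pictures all four kit tools lie in their own cut-outs, handles toward the near end, and the red chisel and grey screwdriver are where they started; no verdict came back.

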